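# Find the sponge stopper that has gone hard

### The arm

A 7-joint arm with a two-finger parallel gripper is mounted at the origin on the work surface. World frame = base frame: x ahead of the robot, y to its left, z up, the work surface at z = 0. Lengths are in m, angles in rad, forces in N, time in s.
With the tool pointing down it reaches from about 0.4 to 0.85 m from the base axis. Payload 4.5 kg.
Tool frame: the origin (TCP) lies midway between the tips of the shut fingers; the grasp point (between the pads) lies 19 mm behind it; y points along the fingers, x is the direction in which the jaws open and shut, and the axes are right-handed (so a half turn about y gives the same grasp; the last joint's range is limited). The gripper opens to 88 mm and grips with 3 to 60 N. Pads are 18 mm wide; open, the fingers measure 123 mm over their backs; the gripper's body (75 mm by 187 mm) begins 45 mm behind the grasp point.
Start: joints at [1.37, 0.689, -0.195, 1.565, 0.157, 0.902, -0.215], TCP at [0.145, -0.608, 0.239] pointing down, gripper open.
Joint ranges: [-3.01, 3.01], [-0.46, 2.08], [-1.47, 1.51], [0.13, 2.56], [-1, 4.14], [0.04, 2.09], [-2.66, 2.66]. Speed limits (rad/s): [2.57, 2.57, 3.14, 3.14, 3.14, 3.14, 3.14].

### API

Orientations are given as a 3x3 rotation matrix whose columns are the frame's x, y, z axes.
In Python, from workcell import sense, cams, r gives the robot as it stands.
- The arm moves only by the shell command python3 -m jog 'ROWS' [FORCE]. ROWS is JSON, one flat list of numbers, 7 for each row, row after row: the shift along the tool's x, y, z in units of 0.5 m (1.0 is 0.5 m), then the turn, a rotation vector about the tool's x, y, z in units of pi/2 rad (1.0 is pi/2 rad), then the opening, from 0 (shut) to 1 (fully open). A call has 1 to 5 rows; each row is the pose to reach, as a shift and turn from the pose commanded when the call began, along the tool's axes at that moment; what a row does not reach only later rows make up. A row lasts 1/12 s, in which the tool goes at most 41.7 mm and 7.16 degrees, less where a joint would pass 70% of its speed; a pose out of reach is approached as far as the arm can. A call with a number of a shift or a turn outside -1 to 1 is refused whole. A call with a gripper value outside its range is refused whole. The fingers move at their own pace and stop on an object; FORCE is the grip in N (left out, the last holds). Time passes only in rows, so rows that repeat a pose let the fingers close. It gives the time, the measured TCP pose, the force and the opening at its end, in the units of the state.
- sense(): the state, without advancing time (a new reading comes with each control period).
- cams.grab_frame(name): name is "side" or "top" or "wrist"; returns a dict with "color" (480x640x3 uint8, blue, green, red), "camera_matrix" (3x3 intrinsics, pixels), "pose" (4x4, takes a point from camera to world coordinates); the wrist camera has in their place "hand_eye" (4x4, takes a point from camera to tool coordinates, whose origin is the TCP and whose axes are the tool frame's). Camera axes: x right, y up, looking along -z (the intrinsics and any distortion apply to the point x, -y, -z); pixel columns grow to the right and rows downward; lengths in m; the calibration is good to about 2 mm. A picture is of the moment at which its call begins: read the wrist's pose just before it. There is no depth.
- r.job_done(): hands the job in, once; it reports no verdict.
The state is a dict: "clock": time; "joint_pos": joint angles; "dq": joint speeds; "effort": joint torques, N m; "tool_pos": TCP position; "tool_rot": TCP orientation; "force": force on the tool from outside, world axes, zero at the start; "torque": the same for the moment, N m; "opening": finger opening in m.
Only numpy, scipy, OpenCV 4.12 (cv2) and the standard library are available. Lean on these libraries where they do the work, as an engineer would, in place of code of your own. Each camera call takes 0.05 s, during which the arm holds its last target.

### The job

One of the three sponge stoppers in the block has been hardened by autoclaving. Take the hardness tester from its stand and press it squarely down on the middle of the stoppers' tops, with about 14 N so that its collar sits flat on the sponge and always under 22 N, holding each press for a moment, until it has read the hard one: there the pin sinks in less and is pushed further back into the tester. Hang the tester back in its stand and stand the hard stopper in the steel tray, leaving the sound ones in the block and the glassware undisturbed.

Things in the scene. Friction and masses are not known exactly. Their poses are not given: they have to be found in the camera images.
- tester: pencil-type hardness tester, about 0.12 kg, hung upright in its stand. Origin: centre of the collar's underside, z up its axis. Upwards from there: collar 22 mm diameter, tapering in above (to 12 mm); barrel, at most 21 mm across (to 70); flange 42 mm diameter (to 75), which rests on the stand; knurled grip 20 mm diameter (to 113); cap to 117. Take it at 97 mm. A 5 mm sprung pin stands 8 mm out below the collar.
- pin (a joint): the tester's reading: 0 with the pin fully out, growing to 0.008 m as it is pushed back level with the collar (1.2 N/mm); the pointers on the barrel move up with it. With the collar on the sponge it is about 2.5 to 3 mm back on a sound stopper (sunk 5 mm, pin force 3.5 N), 5.5 to 6 mm on the hard one (sunk 2 mm, 7 N). Once the collar touches, force climbs steeply.
- stand: the tester's stand, fixed: base 110 x 90 x 8 mm, column on its +x side (cap to 99 mm) carrying a 56 mm square plate, top at 95 mm, with a through hole of 30 mm diameter on the origin's vertical axis. Origin: on the bench under the hole's centre, z up. The tester hung in it has its origin 25 mm above this one.
- rack: stopper block of grey plastic, fixed, 80 x 264 x 24 mm, with three round wells 50 mm in diameter and 14 mm deep (floors 10 mm above the bench) in a row along its y axis, at y = -84, 0 and +84 mm. Origin: centre of its underside.
- stopper_a: one of three look-alike off-white silicone-sponge stoppers, upright in a well of the block: 43 mm diameter at the foot, tapering out to 50 mm at 28 mm up and straight from there to the top, 48 mm tall, about 70 g. Origin: centre of the foot, z up. The middle of the top (a spot 14 mm across) gives elastically under the tester's pin; round it the top is firm. Which one is hard cannot be seen.
- stopper_b: one of three look-alike off-white silicone-sponge stoppers, upright in a well of the block: 43 mm diameter at the foot, tapering out to 50 mm at 28 mm up and straight from there to the top, 48 mm tall, about 70 g. Origin: centre of the foot, z up. The middle of the top (a spot 14 mm across) gives elastically under the tester's pin; round it the top is firm. Which one is hard cannot be seen.
- stopper_c: one of three look-alike off-white silicone-sponge stoppers, upright in a well of the block: 43 mm diameter at the foot, tapering out to 50 mm at 28 mm up and straight from there to the top, 48 mm tall, about 70 g. Origin: centre of the foot, z up. The middle of the top (a spot 14 mm across) gives elastically under the tester's pin; round it the top is firm. Which one is hard cannot be seen.
- stopper_a_top (a point): centre of the top face of stopper_a
- stopper_b_top (a point): centre of the top face of stopper_b
- stopper_c_top (a point): centre of the top face of stopper_c
- stopper_a_face (a joint): how far the middle of stopper_a's top has sunk under the pin, m: 0 when level with the top, growing downwards, at most 0.0095. At rest it sags under its own weight by 0.15 mm or more in a sound stopper and 0.03 mm in a hard one. Stiffness about 0.7 N/mm if sound, 3.5 N/mm if hard.
- stopper_b_face (a joint): how far the middle of stopper_b's top has sunk under the pin, m: 0 when level with the top, growing downwards, at most 0.0095. At rest it sags under its own weight by 0.15 mm or more in a sound stopper and 0.03 mm in a hard one. Stiffness about 0.7 N/mm if sound, 3.5 N/mm if hard.
- stopper_c_face (a joint): how far the middle of stopper_c's top has sunk under the pin, m: 0 when level with the top, growing downwards, at most 0.0095. At rest it sags under its own weight by 0.15 mm or more in a sound stopper and 0.03 mm in a hard one. Stiffness about 0.7 N/mm if sound, 3.5 N/mm if hard.
- tray: shallow open steel tray, fixed, 150 (its x) x 180 (its y) mm, walls 3 mm thick and 20 mm high, floor 3 mm thick. Origin: centre of its underside.
- flask: bystander: glass conical flask, 82 mm diameter, 130 mm tall. Origin: centre of its foot.
- bottle: bystander: amber glass bottle, 56 mm diameter, 105 mm tall. Origin: centre of its foot.
- beaker: bystander: glass beaker, 60 mm diameter, 58 mm tall. Origin: centre of its foot.
There are look-alikes about, which are no part of the job. Leave any orange look-alike of the stopper_a alone.

How it is judged:
On the way:
1. the tester takes a full reading of the hard stopper: held upright and pressed on the middle of its top with more than 9 N, collar down on the sponge, the pin pushed back over 4.5 mm, for 0.3 s (value of joint pin above 0.0045 m and angle between tester's own z axis and vertical below 0.1 rad and ((contact force between tester and stopper_a above 9 N and horizontal distance between tester and stopper_a_top below 0.005 m and z of tester in the frame of stopper_a_top below 0.0015 m) or (contact force between tester and stopper_b above 9 N and horizontal distance between tester and stopper_b_top below 0.005 m and z of tester in the frame of stopper_b_top below 0.0015 m) or (contact force between tester and stopper_c above 9 N and horizontal distance between tester and stopper_c_top below 0.005 m and z of tester in the frame of stopper_c_top below 0.0015 m))), for 0.3 s.
At the end, for the whole second after the job is handed in: The hard stopper stands upright (0.2 rad) and still on the tray's floor; the tester hangs still in its stand (axis within 6 mm, height within 4 mm of home, tilt under 0.12 rad); the sound stoppers stand in their own wells (moved under 12 mm, tilt under 0.15 rad) (horizontal distance between tester and stand below 0.006 m and z of tester in the frame of stand between 0.021 and 0.029 m and angle between tester's own z axis and vertical below 0.12 rad and linear speed of tester below 0.02 m/s and ((value of joint stopper_a_face above 9e-05 m and distance of stopper_a from where it was at the start of the episode below 0.012 m and angle between stopper_a's own z axis and vertical below 0.15 rad) or (value of joint stopper_a_face below 9e-05 m and x of stopper_a in the frame of tray between -0.06 and 0.06 m and y of stopper_a in the frame of tray between -0.075 and 0.075 m and z of stopper_a in the frame of tray below 0.01 m and angle between stopper_a's own z axis and vertical below 0.2 rad and linear speed of stopper_a below 0.02 m/s)) and ((value of joint stopper_b_face above 9e-05 m and distance of stopper_b from where it was at the start of the episode below 0.012 m and angle between stopper_b's own z axis and vertical below 0.15 rad) or (value of joint stopper_b_face below 9e-05 m and x of stopper_b in the frame of tray between -0.06 and 0.06 m and y of stopper_b in the frame of tray between -0.075 and 0.075 m and z of stopper_b in the frame of tray below 0.01 m and angle between stopper_b's own z axis and vertical below 0.2 rad and linear speed of stopper_b below 0.02 m/s)) and ((value of joint stopper_c_face above 9e-05 m and distance of stopper_c from where it was at the start of the episode below 0.012 m and angle between stopper_c's own z axis and vertical below 0.15 rad) or (value of joint stopper_c_face below 9e-05 m and x of stopper_c in the frame of tray between -0.06 and 0.06 m and y of stopper_c in the frame of tray between -0.075 and 0.075 m and z of stopper_c in the frame of tray below 0.01 m and angle between stopper_c's own z axis and vertical below 0.2 rad and linear speed of stopper_c below 0.02 m/s))); the robot touches nothing.
It fails at once if the tester is pressed on a stopper with more than 22 N (contact force between tester and stopper_a above 22 N or contact force between tester and stopper_b above 22 N or contact force between tester and stopper_c above 22 N).
It fails at once if a piece of glassware is moved more than 20 mm or tipped (distance of any of flask, bottle, beaker from where it was at the start of the episode above 0.02 m or angle between any of flask, bottle, beaker's own z axis and vertical above 0.3 rad).
It also fails if it takes over 72 s, if anything falls off the work surface, if the arm or the gripper's body presses on something with over 40 N, if the wrist force passes 120 N, or if a joint passes its speed limit or range.

## Working session

There is one attempt and no reset: what is moved stays moved. The work goes in short steps, Python scripts to look and compute and a shell command to move; the robot and the scene stay as the last step left them, time stands still between calls to the robot, and variables do not carry over. Pictures are saved under pics/ and viewed, and the job is handed in when it is done.

```bash
ls -la; mkdir -p pics; python3 - <<'E'
from workcell import sense,cams,r
import cv2,numpy as np
s=sense()
for k,v in s.items(): print(k,np.round(v,4).tolist())
for n in ["side","top","wrist"]:
    f=cams.grab_frame(n); cv2.imwrite(f"pics/{n}0.png",f["color"])
    print(n,[ (k,np.round(v,4).tolist()) for k,v in f.items() if k!="color"])
E
```

```text
total 12
drwxr-xr-x  3 agent agent 4096 Dec  6 05:02 .
drwxr-xr-x 23 root  root  4096 Dec  6 05:02 ..
drwxr-xr-x  2 agent agent 4096 Dec  6 05:02 pics
clock 0.0
joint_pos [1.3698, 0.69, -0.1945, 1.5664, 0.1573, 0.9025, -0.2151]
dq [-0.0002, 0.0011, 0.0008, 0.0009, -0.0004, -0.0012, -0.0023]
effort [-0.0, -52.7557, -1.2672, -15.3424, -0.0527, 0.0064, 0.0002]
tool_pos [0.1452, -0.6072, 0.2379]
tool_rot [[0.2328, -0.0006, 0.9725], [-0.9725, 0.0018, 0.2328], [-0.0019, -1.0, -0.0001]]
force [0.3414, -0.71, -0.0594]
torque [-0.0177, 0.0387, -0.0222]
opening 0.0881
side [('camera_matrix', [[439.1282, 0.0, 318.4369], [0.0, 439.1282, 236.0662], [0.0, 0.0, 1.0]]), ('pose', [[0.9481, 0.1912, -0.254, 0.373], [-0.3179, 0.5649, -0.7615, -0.6281], [-0.0021, 0.8027, 0.5963, 0.5479], [0.0, 0.0, 0.0, 1.0]])]
top [('camera_matrix', [[457.2708, 0.0, 313.9943], [0.0, 457.2708, 245.6468], [0.0, 0.0, 1.0]]), ('pose', [[0.021, 0.9768, -0.2132, 0.3878], [-0.9998, 0.0202, -0.0062, -0.0064], [-0.0018, 0.2132, 0.977, 0.9201], [0.0, 0.0, 0.0, 1.0]])]
wrist [('camera_matrix', [[421.524, 0.0, 317.6601], [0.0, 421.524, 241.8792], [0.0, 0.0, 1.0]]), ('hand_eye', [[1.0, 0.0004, -0.0004, -0.0012], [-0.0005, 0.2767, -0.961, -0.1457], [-0.0003, 0.961, 0.2767, 0.0713], [0.0, 0.0, 0.0, 1.0]])]
```

View images.

View pics/side0.png

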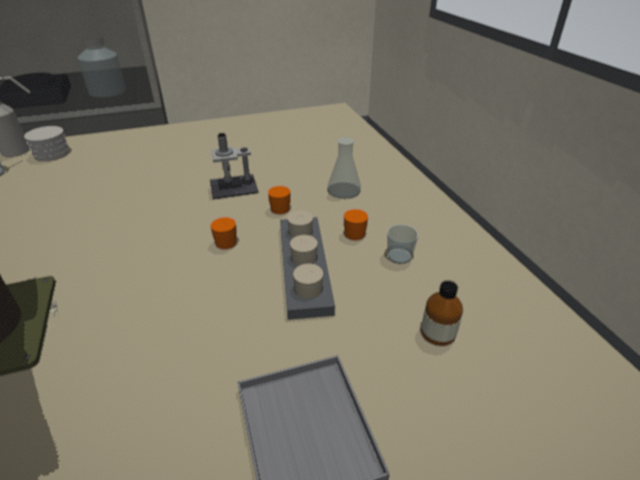

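View pics/top0.png

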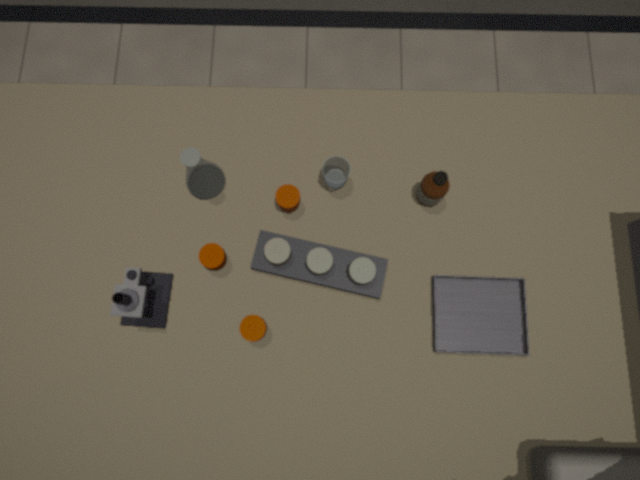

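View pics/wrist0.png

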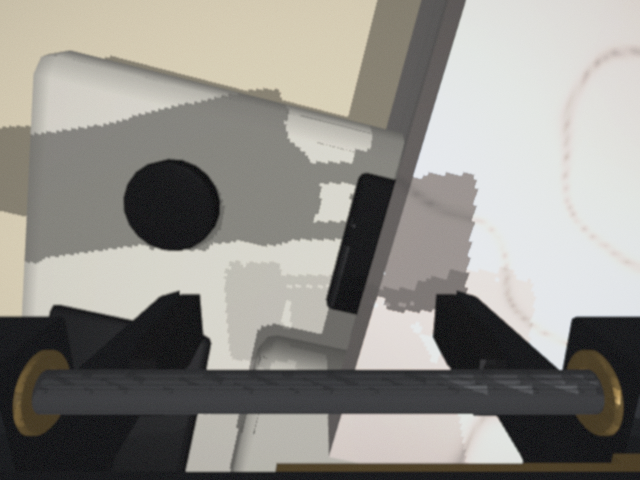

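```bash
cat > h.py <<'E'
from workcell import sense,cams,r
import cv2,numpy as np
from scipy.spatial.transform import Rotation as R
def grab(n,save=None):
    s=sense(); f=cams.grab_frame(n)
    if n=="wrist":
        T=np.eye(4);T[:3,:3]=s["tool_rot"];T[:3,3]=s["tool_pos"]; P=T@np.array(f["hand_eye"])
    else: P=np.array(f["pose"])
    if save: cv2.imwrite(f"pics/{save}.png",f["color"])
    return f["color"],np.array(f["camera_matrix"]),P
def ray(u,v,K,P):
    d=P[:3,:3]@np.array([(u-K[0,2])/K[0,0],-(v-K[1,2])/K[1,1],-1.]); return P[:3,3],d
def plane(u,v,z,K,P):
    o,d=ray(u,v,K,P); return o+d*(z-o[2])/d[2]
def proj(p,K,P):
    c=P[:3,:3].T@(np.asarray(p)-P[:3,3]); return K[0,0]*c[0]/-c[2]+K[0,2], K[1,1]*-c[1]/-c[2]+K[1,2]
def tri(r1,r2):
    A=[];b=[]
    for o,d in(r1,r2):
        d=d/np.linalg.norm(d);M=np.eye(3)-np.outer(d,d);A.append(M);b.append(M@o)
    return np.linalg.lstsq(np.vstack(A),np.hstack(b),rcond=None)[0]
def blobs(mask,amin=60):
    n,l,st,c=cv2.connectedComponentsWithStats(mask.astype(np.uint8))
    return [(np.round(c[i],1),int(st[i,4]),st[i,:4].tolist()) for i in range(1,n) if st[i,4]>amin]
def go(target,rot=None):
    """print move in tool units from the measured pose"""
    s=sense();Rm=np.array(s["tool_rot"]);d=Rm.T@(np.array(target)-s["tool_pos"])
    print("shift units",np.round(d/0.5,4))
    if rot is not None: print("turn units",np.round(R.from_matrix(Rm.T@rot).as_rotvec()/(np.pi/2),4))
E
python3 - <<'E'
from h import *
im,K,P=grab("top")
big=cv2.resize(im[220:350,90:200],None,fx=5,fy=5,interpolation=cv2.INTER_CUBIC);cv2.imwrite("pics/c_top.png",big)
big=cv2.resize(im[210:310,240:400],None,fx=5,fy=5,interpolation=cv2.INTER_CUBIC);cv2.imwrite("pics/c_rack.png",big)
hsv=cv2.cvtColor(im,cv2.COLOR_BGR2HSV)
g=im.astype(int)
for (u,v) in [(278,250),(320,261),(363,270),(300,300),(260,260),(150,310)]: print((u,v),im[v,u],hsv[v,u],plane(u,v,.058,K,P))
im2,K2,P2=grab("side")
big=cv2.resize(im2[120:210,190:290],None,fx=6,fy=6,interpolation=cv2.INTER_CUBIC);cv2.imwrite("pics/c_side.png",big)
E
```

```text
(278, 250) [114 130 131] [ 28  33 131] [0.56583166 0.068235   0.058     ]
(320, 261) [118 132 132] [ 30  27 132] [ 0.54598363 -0.01302609  0.058     ]
(363, 270) [119 134 133] [ 32  29 134] [ 0.53024386 -0.09532958  0.058     ]
(300, 300) [ 95 114 123] [ 20  58 123] [0.47067983 0.02322542 0.058     ]
(260, 260) [77 75 76] [135   7  77] [0.54555028 0.10199664 0.058     ]
(150, 310) [22 17 14] [109  93  22] [0.44613747 0.30366037 0.058     ]
```

View pics/c_top.png

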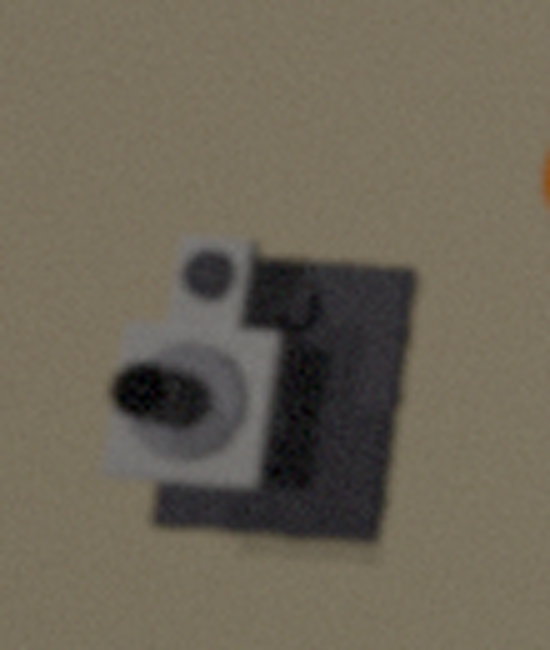

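View pics/c_side.png

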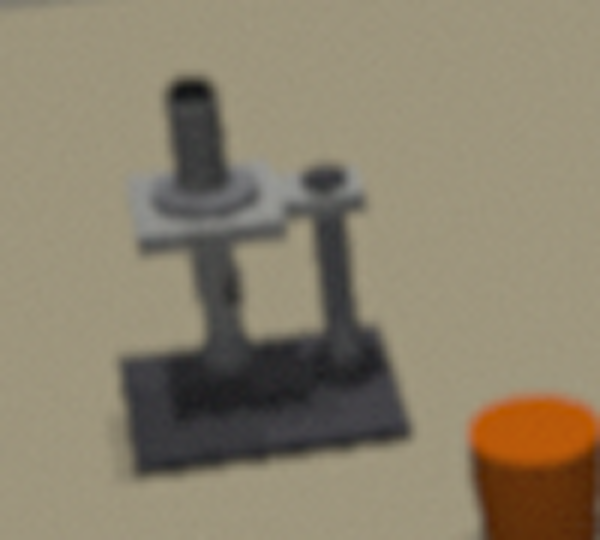

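View pics/c_rack.png

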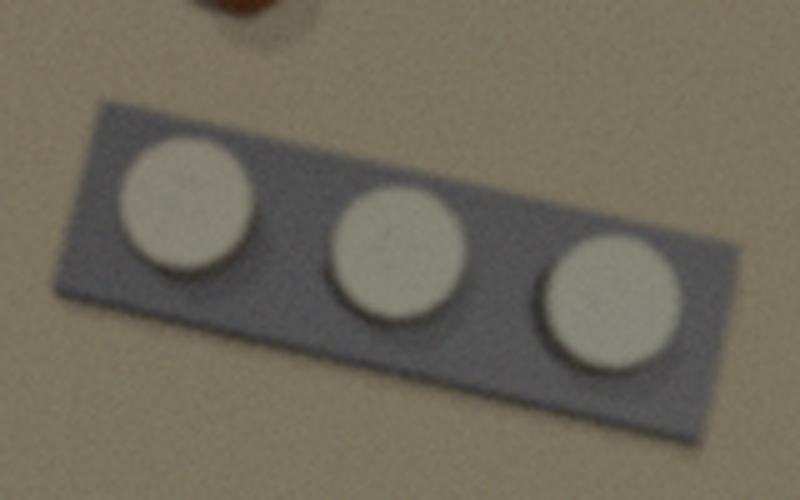

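```bash
python3 - <<'E'
from h import *
im,K,P=grab("top"); im2,K2,P2=grab("side")
m=np.zeros(im.shape[:2],bool); m[225:300,245:395]=im[225:300,245:395].min(2)>100
tops=[]
for c,a,b in blobs(m,200):
    if a<2000: p=plane(*c,.058,K,P); tops.append(p); print("stop",c,a,b,p.round(4), "side px",np.round(proj(p,K2,P2),1))
tops=np.array(tops); tops=tops[np.argsort(tops[:,1])]
if len(tops)==3:
    d=tops[2]-tops[0]; print("spacing",np.linalg.norm(np.diff(tops,axis=0),axis=1),"rack yaw",np.degrees(np.arctan2(-d[0],d[1])))
# flange center / cap
fl=plane(90+187/5,220+402/5,.100,K,P); print("flange",fl, "side", proj(fl,K2,P2), "expect", 190+205/6,120+193/6)
fs=tri(ray(90+187/5-.4,220+402/5-.4,K,P),ray(190+205/6-.4,120+193/6-.4,K2,P2)); print("tri",fs)
cap=plane(90+142/5,220+390/5,.142,K,P); print("cap",cap)
hsv=cv2.cvtColor(im,cv2.COLOR_BGR2HSV)
for c,a,b in blobs((hsv[...,0]<14)&(hsv[...,1]>150)&(hsv[...,2]>60),80): print("orange",c,a,b,plane(*c,.048,K,P).round(3))
for n,u,v,z in [("flask foot",206,182,0.01),("bottle foot",428,196,0.01),("bottle cap",440,177,.105),("beaker",335,175,.02),("tray tl",432,277,.02),("tray br",526,354,.02),("tray tr",524,277,.02),("tray bl",433,352,.02),("column cap",90+208/5,220+275/5,.099)]: print(n,plane(u,v,z,K,P).round(3))
E
```

```text
stop [276.8 249.9] 489 [264, 238, 26, 25] [0.566  0.0706 0.058 ] side px [299.2 216.8]
stop [319.3 259.7] 511 [307, 248, 26, 25] [ 0.5485 -0.0116  0.058 ] side px [302.9 242.3]
stop [362.5 269.6] 523 [350, 257, 26, 26] [ 0.531  -0.0944  0.058 ] side px [307.2 272.7]
spacing [0.08456768 0.08403299] rack yaw -11.97575990381226
flange [0.45948236 0.33069438 0.1       ] side (np.float64(222.81947977672218), np.float64(150.50702539784834)) expect 224.16666666666666 152.16666666666666
tri [0.46103837 0.33343393 0.09523819]
cap [0.4595521 0.3291832 0.142    ]
flask foot [0.719 0.229 0.01 ]
bottle foot [ 0.697 -0.236  0.01 ]
bottle cap [ 0.703 -0.236  0.105]
beaker [ 0.736 -0.041  0.02 ]
tray tl [ 0.525 -0.236  0.02 ]
tray br [ 0.38  -0.411  0.02 ]
tray tr [ 0.529 -0.418  0.02 ]
tray bl [ 0.38  -0.233  0.02 ]
column cap [0.506 0.328 0.099]
```

Candidates: the stoppers are the off-white discs in the grey block at top-view pixels (277,250), (319,260) and (363,270). The orange look-alikes at (288,198), (212,257) and (253,328) are excluded. The tester is the dark grip through the flange on the stand at (127,300); the similar dark knob at (132,275) is the column cap. The crops confirm this, so I'm moving to the stand and keeping the current yaw, which keeps the fingers clear of the column.

```bash
python3 -m jog '[-0.21,-0.08,0.34,0,0,0,1, -0.21,-0.08,0.34,0,0,0,1, -0.21,-0.08,0.34,0,0,0,1, -0.21,-0.08,0.34,0,0,0,1, -0.21,-0.08,0.34,0,0,0,1]'
python3 -m jog '[-0.25,0,0.33,0,0,0,1, -0.25,0,0.33,0,0,0,1, -0.25,0,0.33,0,0,0,1, -0.25,0,0.33,0,0,0,1, -0.25,0,0.33,0,0,0,1]'
python3 - <<'E'
from h import *
go([.46,.331,.24]); print(sense()["clock"],sense()["joint_pos"])
E
```

```text
clock: 0.77
tool_pos: [0.2882, -0.4641, 0.2793]
tool_rot: [[0.234, 0.001, 0.972], [-0.972, 0.0, 0.234], [-0.0, -1.0, 0.001]]
force: [-0.1, -0.2, 0.1]
opening: 0.0882
clock: 1.18
tool_pos: [0.4189, -0.3043, 0.279]
tool_rot: [[0.233, 0.001, 0.972], [-0.972, -0.0, 0.233], [0.0, -1.0, 0.0]]
force: [0.2, -1.0, -0.1]
opening: 0.0884
shift units [-1.2165  0.0777  0.3759]
1.1833 [ 0.66316806  0.49636976 -0.19214925  1.83521734  0.12451197  0.82105692
 -0.92696471]
```

```bash
python3 -m jog '[-0.4,0,0.12,0,0,0,1, -0.4,0,0.12,0,0,0,1, -0.4,0,0.12,0,0,0,1, -0.4,0,0.12,0,0,0,1, -0.4,0,0.12,0,0,0,1]' | head -2
python3 -m jog '[-0.4,0,0.12,0,0,0,1, -0.4,0,0.12,0,0,0,1, -0.4,0,0.12,0,0,0,1, -0.4,0,0.12,0,0,0,1, -0.4,0,0.12,0,0,0,1]' | head -2
python3 -m jog '[-0.38,0.08,0.12,0,0,0,1, -0.38,0.08,0.12,0,0,0,1, -0.38,0.08,0.12,0,0,0,1, -0.38,0.08,0.12,0,0,0,1, -0.38,0.08,0.12,0,0,0,1]' | head -2
python3 - <<'E'
from h import *
go([.46,.331,.24]); print(sense()["clock"],sense()["joint_pos"])
im,K,P=grab("wrist","w1")
for z in (.142,.1): print(proj([.46,.331,z],K,P))
E
```

```text
clock: 1.6
tool_pos: [0.4293, -0.0964, 0.2789]
clock: 2.02
tool_pos: [0.4411, 0.1118, 0.279]
clock: 2.43
tool_pos: [0.455, 0.3117, 0.2383]
shift units [-0.0353 -0.0034  0.0188]
2.4333 [-0.57242699  0.59223755 -0.18204885  1.79128628  0.14491253  0.77027136
 -2.16262922]
(np.float64(289.8447715703562), np.float64(229.27150955895033))
(np.float64(293.73140189235335), np.float64(214.1654739282893))
```

View pics/w1.png

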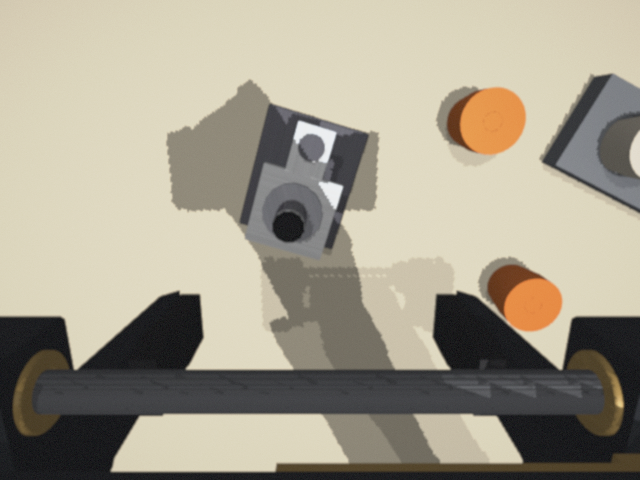

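```bash
python3 - <<'E'
from h import *
im,K,P=grab("wrist")
m=np.zeros(im.shape[:2],bool); m[195:255,260:320]=im[195:255,260:320].max(2)<45
for c,a,b in blobs(m,80): print(c,a,b,plane(*c,.142,K,P))
big=cv2.resize(im[90:270,220:390],None,fx=3.3,fy=3.3,interpolation=cv2.INTER_CUBIC);cv2.imwrite("pics/w1c.png",big)
E
```

```text
[304.4 228.2] 688 [290, 214, 30, 29] [0.46136278 0.33255907 0.142     ]
```

View pics/w1c.png

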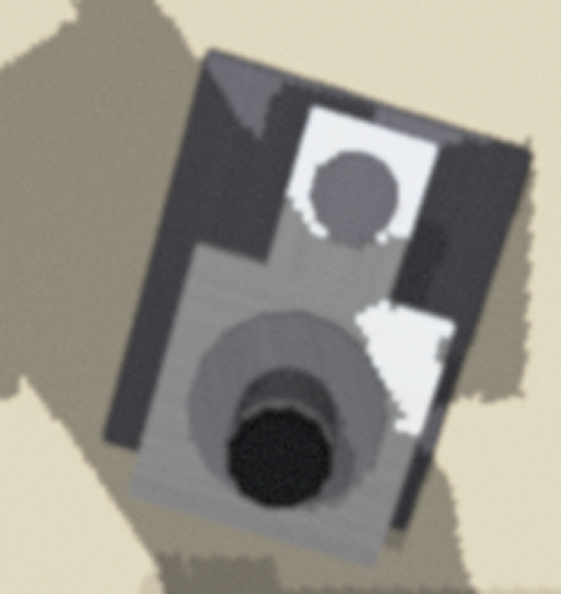

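```bash
python3 - <<'E'
from h import *
print(sense()["tool_pos"]);go([.4612,.3322,.24]); go([.4612,.3322,.103])
E
```

```text
[0.45356271 0.31646593 0.23770088]
shift units [-0.0269 -0.0044  0.0224]
shift units [-0.0254  0.2695  0.0224]
```

```bash
python3 -m jog '[-0.026,0,0.0224,0,0,0,1, -0.026,0,0.0224,0,0,0,1, -0.026,0.08,0.0224,0,0,0,1, -0.026,0.08,0.0224,0,0,0,1, -0.026,0.08,0.0224,0,0,0,1]'
python3 - <<'E'
from h import *
im,K,P=grab("wrist","w2")
m=np.zeros(im.shape[:2],bool); m[195:275,250:390]=im[195:275,250:390].max(2)<45
for c,a,b in blobs(m,80): p=plane(*c,.142,K,P); print(c,a,b,p)
s=sense();print(s["tool_pos"],s["tool_rot"].round(4)); go([.4612,.3322,.103]);go([p[0],p[1],.103])
E
```

```text
clock: 2.95
tool_pos: [0.4621, 0.3214, 0.1977]
tool_rot: [[0.232, -0.004, 0.973], [-0.973, -0.004, 0.232], [0.003, -1.0, -0.005]]
force: [0.8, 1.0, 0.7]
opening: 0.0879
[297.7 261.2] 849 [280, 246, 36, 29] [0.46237177 0.33278609 0.142     ]
[0.46309786 0.32245032 0.1990157 ] [[ 0.2317 -0.0011  0.9728]
 [-0.9728 -0.0015  0.2317]
 [ 0.0012 -1.     -0.0014]]
shift units [-0.0201  0.192   0.0011]
shift units [-0.0207  0.192   0.0037]
```

View pics/w2.png

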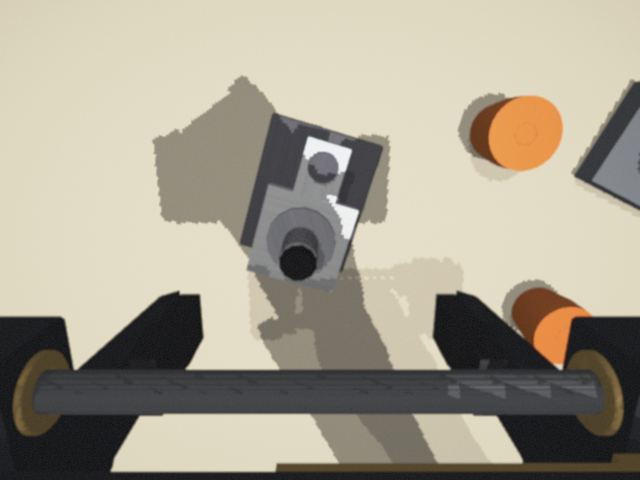

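```bash
python3 -m jog '[0,0,0,0,0,0,1, 0,0,0,0,0,0,1, 0,0,0,0,0,0,1]'
python3 - <<'E'
from h import *
im,K,P=grab("wrist")
m=np.zeros(im.shape[:2],bool); m[195:275,250:390]=im[195:275,250:390].max(2)<45
for c,a,b in blobs(m,80): p=plane(*c,.142,K,P); print(c,a,b,p)
s=sense();print(s["tool_pos"],s["joint_pos"],s["dq"].round(3)); go([.4612,.3322,.103]);go([p[0],p[1],.103])
E
```

```text
clock: 3.25
tool_pos: [0.4639, 0.3239, 0.2]
tool_rot: [[0.232, 0.002, 0.973], [-0.973, 0.001, 0.232], [-0.001, -1.0, 0.002]]
force: [-0.4, 0.1, -0.3]
opening: 0.0884
[302.2 263.2] 740 [285, 250, 36, 25] [0.46317594 0.33305026 0.142     ]
[0.46380031 0.32391895 0.19983184] [-0.59029205  0.66069782 -0.16900592  1.79131055  0.16104417  0.70103448
 -2.18380659] [-0.002  0.007 -0.     0.002  0.001 -0.004  0.001]
shift units [-0.0172  0.1937 -0.0016]
shift units [-0.0179  0.1937  0.0027]
```

```bash
python3 - <<'E'
from h import *
im,K,P=grab("wrist")
m=np.zeros(im.shape[:2],np.uint8); m[195:300,250:390]=im[195:300,250:390].max(2)<45
m=cv2.morphologyEx(m,cv2.MORPH_OPEN,np.ones((9,9)))
for c,a,b in blobs(m,80):
    print(c,a,b,plane(*c,.142,K,P))
E
```

```text
[302.3 265.7] 887 [286, 250, 34, 32] [0.46179209 0.33267101 0.142     ]
```

```bash
python3 -m jog '[-0.0177,0,-0.0007,0,0,0,1, -0.0177,0.06,-0.0007,0,0,0,1, -0.0177,0.06,-0.0007,0,0,0,1, -0.0177,0.06,-0.0007,0,0,0,1]'
python3 -c "
from h import *
go([.4615,.3325,.103])"
```

```text
clock: 3.68
tool_pos: [0.4598, 0.332, 0.1679]
tool_rot: [[0.233, -0.003, 0.972], [-0.972, -0.002, 0.233], [0.002, -1.0, -0.003]]
force: [0.4, -0.8, 1.1]
opening: 0.0881
shift units [-0.0003  0.1298  0.0039]
```

```bash
python3 -m jog '[0,0.1,0.002,0,0,0,1, 0,0.12,0.002,0,0,0,1, 0,0.12,0.002,0,0,0,1, 0,0.12,0.002,0,0,0,1, 0,0.12,0.002,0,0,0,1]'
python3 -m jog '[0,0,0,0,0,0,1, 0,0,0,0,0,0,1]'
python3 -c "
from h import *
go([.4615,.3325,.103]);grab('wrist','w3')
"
```

```text
clock: 4.1
tool_pos: [0.4628, 0.3333, 0.1104]
tool_rot: [[0.232, 0.002, 0.973], [-0.973, 0.002, 0.232], [-0.001, -1.0, 0.002]]
force: [-0.2, 0.3, -0.9]
opening: 0.0881
clock: 4.27
tool_pos: [0.4628, 0.3332, 0.1103]
tool_rot: [[0.232, 0.002, 0.973], [-0.973, 0.002, 0.232], [-0.001, -1.0, 0.003]]
force: [-0.6, -0.2, -0.0]
opening: 0.0881
shift units [ 0.0008  0.0147 -0.0029]
```

View pics/w3.png

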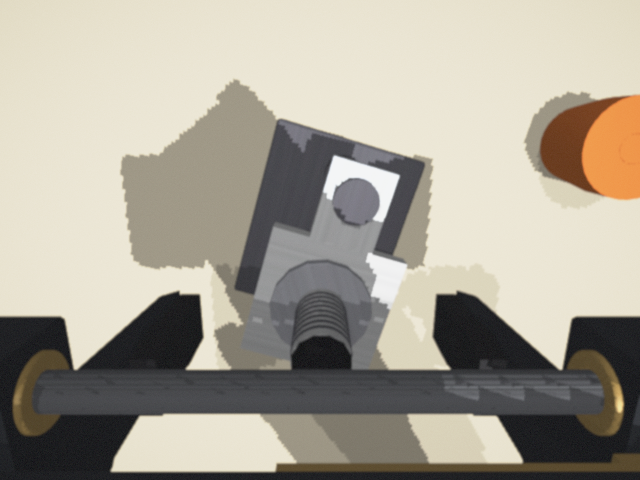

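```bash
python3 -m jog '[0,0.0145,-0.003,0,0,0,1, 0,0.0145,-0.003,0,0,0,1, 0,0.0145,-0.003,0,0,0,1]' 
python3 -m jog '[0,0,0,0,0,0,0.1, 0,0,0,0,0,0,0.1, 0,0,0,0,0,0,0.1, 0,0,0,0,0,0,0.1, 0,0,0,0,0,0,0.1]' 50
python3 -m jog '[0,0,0,0,0,0,0.1, 0,0,0,0,0,0,0.1, 0,0,0,0,0,0,0.1, 0,0,0,0,0,0,0.1]'
```

```text
clock: 4.57
tool_pos: [0.46, 0.3319, 0.1011]
tool_rot: [[0.233, -0.001, 0.973], [-0.973, -0.001, 0.233], [0.001, -1.0, -0.001]]
force: [-0.8, 0.5, -0.3]
opening: 0.0882
clock: 4.98
tool_pos: [0.4605, 0.3322, 0.1015]
tool_rot: [[0.233, 0.0, 0.973], [-0.973, 0.0, 0.233], [0.0, -1.0, 0.0]]
force: [-0.1, -0.5, 0.8]
opening: 0.0573
clock: 5.32
tool_pos: [0.4604, 0.3322, 0.1014]
tool_rot: [[0.233, -0.0, 0.973], [-0.973, -0.0, 0.233], [0.0, -1.0, -0.0]]
force: [-0.4, -0.2, 0.2]
opening: 0.0302
```

```bash
python3 -m jog '[0,0,0,0,0,0,0, 0,0,0,0,0,0,0, 0,0,0,0,0,0,0, 0,0,0,0,0,0,0]'
python3 -c "
from h import *
grab('wrist','w4');s=sense();print(s['tool_pos'],s['tool_rot'].round(4),s['force'])
"
```

```text
clock: 5.65
tool_pos: [0.4605, 0.3321, 0.1015]
tool_rot: [[0.233, 0.0, 0.973], [-0.973, -0.0, 0.233], [0.0, -1.0, 0.0]]
force: [-0.1, 0.3, -0.1]
opening: 0.0189
[0.46046062 0.33205622 0.10142397] [[ 2.327e-01  0.000e+00  9.726e-01]
 [-9.726e-01 -2.000e-04  2.327e-01]
 [ 2.000e-04 -1.000e+00 -0.000e+00]] [-0.42678018  0.04629271  0.61876414]
```

View pics/w4.png

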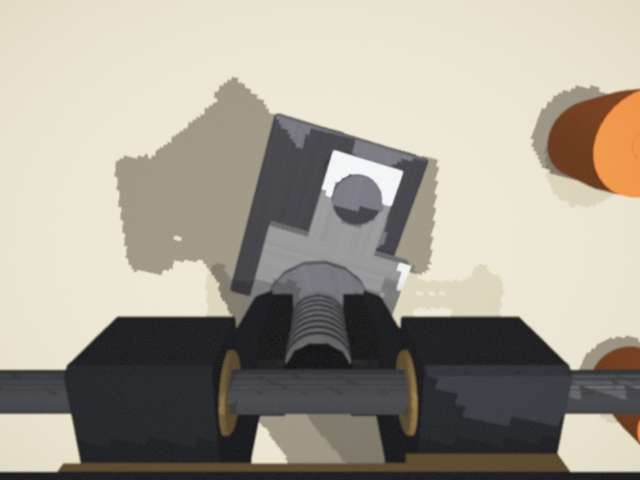

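```bash
python3 -m jog '[0,-0.02,0,0,0,0,0, 0,-0.06,0,0,0,0,0, 0,-0.12,0,0,0,0,0, 0,-0.18,0,0,0,0,0, 0,-0.25,0,0,0,0,0]' 
python3 -m jog '[0,0,0,0,0,0,0, 0,0,0,0,0,0,0]' 
python3 -c "
from h import *
grab('wrist','w5');s=sense();print(s['tool_pos'],s['tool_rot'].round(4),s['force'])
im,K,P=grab('top');im2,K2,P2=grab('side')
for p in ([.566,.0706,.058],[.5485,-.0116,.058],[.531,-.0944,.058]): print(p); go([p[0],p[1],.22])
cv2.imwrite('pics/s5.png',cv2.resize(im2[90:230,150:300],None,fx=5,fy=4,interpolation=cv2.INTER_CUBIC))
"
```

```text
clock: 6.12
tool_pos: [0.4596, 0.3315, 0.2275]
tool_rot: [[0.233, -0.002, 0.972], [-0.972, -0.001, 0.233], [0.001, -1.0, -0.002]]
force: [0.6, 0.1, -1.6]
opening: 0.0188
clock: 6.28
tool_pos: [0.4614, 0.333, 0.2289]
tool_rot: [[0.233, 0.004, 0.973], [-0.973, 0.003, 0.233], [-0.002, -1.0, 0.004]]
force: [-0.8, -0.3, -1.1]
opening: 0.0184
[0.46038568 0.33209787 0.2271689 ] [[ 2.326e-01  8.000e-04  9.726e-01]
 [-9.726e-01  6.000e-04  2.326e-01]
 [-3.000e-04 -1.000e+00  9.000e-04]] [-0.20651262 -0.46636148 -2.52079737]
[0.566, 0.0706, 0.058]
shift units [0.5568 0.0114 0.0855]
[0.5485, -0.0116, 0.058]
shift units [0.7085 0.0118 0.0132]
[0.531, -0.0944, 0.058]
shift units [ 0.8614  0.0121 -0.0594]
```

View pics/s5.png

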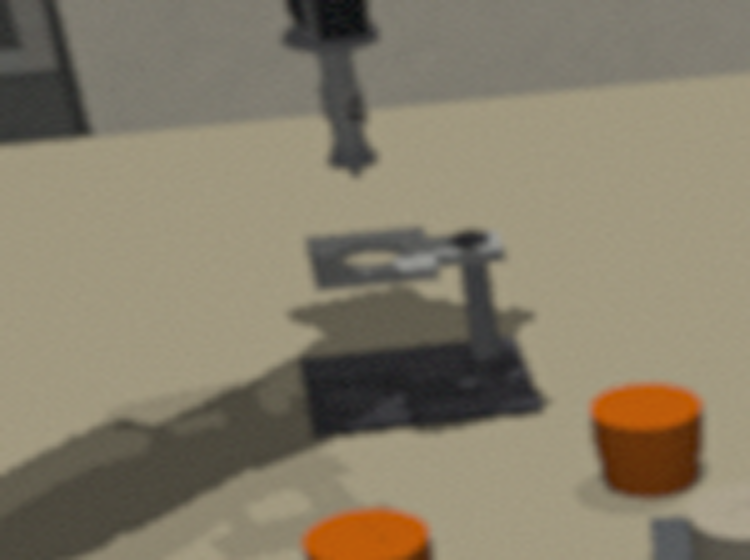

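View pics/w5.png

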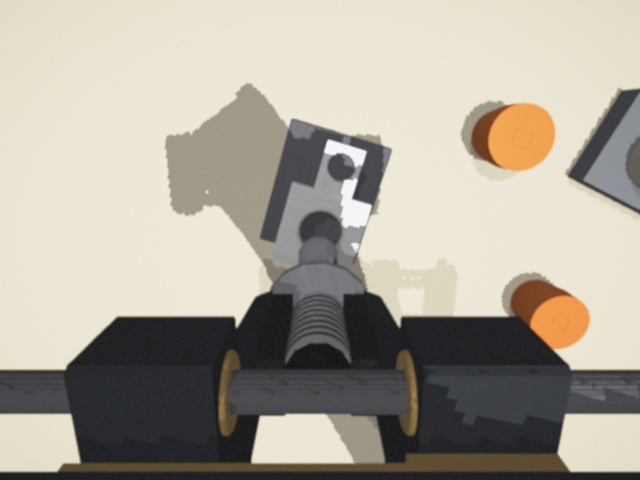

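```bash
python3 - <<'E'
from h import *
im,K,P=grab("wrist"); s=sense(); Rm=s["tool_rot"]; 
for h in (.0764,.0764+.008,.0764-.07): print(proj(s["tool_pos"]+Rm@np.array([0,h,0]),K,P))
print(np.linalg.norm(s["tool_pos"]+Rm[:,1]*.0764-P[:3,3]))
cv2.imwrite('pics/w6.png',cv2.resize(im[190:380,250:390],None,fx=4,fy=3.15,interpolation=cv2.INTER_CUBIC))
E
```

```text
(np.float64(319.6148046192204), np.float64(254.55992105911687))
(np.float64(319.54743383064925), np.float64(250.29340606803038))
(np.float64(320.4701784691326), np.float64(308.7297687190546))
0.23359394363286762
```

View pics/w6.png

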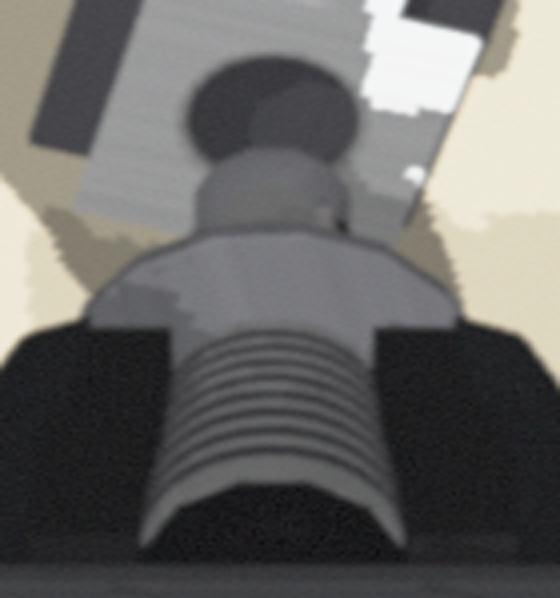

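```bash
python3 -m jog '[0.08,0,0.012,0,0,0,0, 0.16,0,0.025,0,0,0,0, 0.24,0,0.037,0,0,0,0, 0.32,0,0.049,0,0,0,0, 0.38,0,0.06,0,0,0,0]' >/dev/null
python3 -m jog '[0.07,0,0.012,0,0,0,0, 0.13,0,0.02,0,0,0,0, 0.178,0,0.0265,0,0,0,0, 0.178,0,0.0265,0,0,0,0]' >/dev/null
python3 -m jog '[0,0,0,0,0,0,0, 0,0,0,0,0,0,0, 0,0,0,0,0,0,0]'
python3 - <<'E'
from h import *
im,K,P=grab("wrist","w7"); s=sense()
print(s["tool_pos"],s["tool_rot"].round(4))
m=(im.min(2)>0)
for p in ([.566,.0706,.058],[.5485,-.0116,.058],[.531,-.0944,.058]): print(np.round(proj(p,K,P),1))
E
```

```text
clock: 7.48
tool_pos: [0.5666, 0.0727, 0.2259]
tool_rot: [[0.235, -0.002, 0.972], [-0.972, 0.001, 0.235], [-0.001, -1.0, -0.001]]
force: [0.4, 0.2, -1.1]
opening: 0.0186
[0.56670821 0.07271777 0.22606466] [[ 2.354e-01 -1.100e-03  9.719e-01]
 [-9.719e-01  8.000e-04  2.354e-01]
 [-1.000e-03 -1.000e+00 -9.000e-04]]
[321.8 219. ]
[418.1 264.1]
[509.4 306.7]
```

View pics/w7.png

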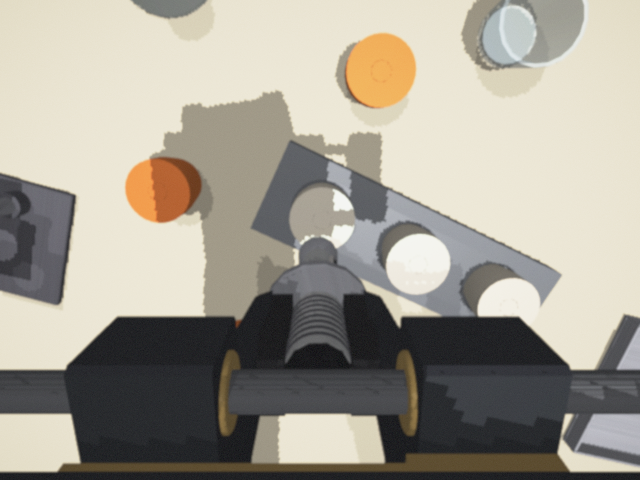

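```bash
python3 -m jog '[0.005,0,-0.0026,0,0,0,0, 0.005,0.05,-0.0026,0,0,0,0, 0.005,0.1,-0.0026,0,0,0,0, 0.005,0.145,-0.0026,0,0,0,0, 0.005,0.145,-0.0026,0,0,0,0]' >/dev/null
python3 -m jog '[0,0,0,0,0,0,0, 0,0,0,0,0,0,0, 0,0,0,0,0,0,0]'
python3 - <<'E'
from h import *
im,K,P=grab("wrist","w8"); s=sense()
print(s["tool_pos"],s["tool_rot"].round(4),s["force"]); go([.566,.070,.1435])
E
```

```text
clock: 8.2
tool_pos: [0.5678, 0.0686, 0.1555]
tool_rot: [[0.233, 0.003, 0.973], [-0.973, 0.001, 0.233], [0.0, -1.0, 0.003]]
force: [0.1, -0.8, -1.5]
opening: 0.019
[0.56779483 0.06849821 0.15549675] [[ 2.328e-01  3.000e-03  9.725e-01]
 [-9.725e-01  5.000e-04  2.328e-01]
 [ 2.000e-04 -1.000e+00  3.000e-03]] [-0.34689646 -0.2376193  -0.57445914]
shift units [-0.0038  0.024  -0.0029]
```

View pics/w8.png

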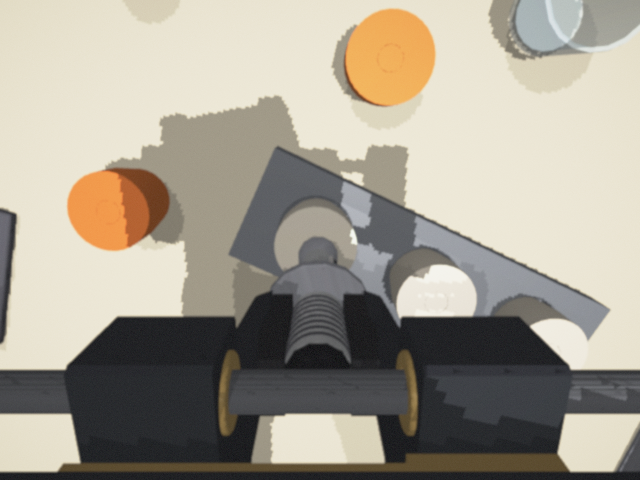

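```bash
python3 -m jog '[-0.0038,0.02,-0.003,0,0,0,0, -0.0038,0.022,-0.003,0,0,0,0, -0.0038,0.022,-0.003,0,0,0,0, -0.0038,0.022,-0.003,0,0,0,0]' | egrep 'pos|force'
for i in 1 2 3; do python3 -m jog '[0,0.004,0,0,0,0,0, 0,0.004,0,0,0,0,0]' | egrep 'pos|force|rot'; done
```

```text
tool_pos: [0.5653, 0.0696, 0.1436]
force: [-0.9, 0.6, -1.7]
tool_pos: [0.5652, 0.0696, 0.1412]
tool_rot: [[0.232, 0.001, 0.973], [-0.973, 0.0, 0.232], [0.0, -1.0, 0.001]]
force: [0.4, -0.4, -0.5]
tool_pos: [0.5651, 0.0696, 0.139]
tool_rot: [[0.233, 0.001, 0.973], [-0.973, -0.0, 0.233], [0.0, -1.0, 0.001]]
force: [0.4, -0.8, 0.8]
tool_pos: [0.5651, 0.0696, 0.1369]
tool_rot: [[0.233, 0.0, 0.973], [-0.973, -0.0, 0.233], [0.0, -1.0, 0.0]]
force: [0.4, -0.8, 1.6]
```

```bash
python3 -m jog '[0,0.002,0,0,0,0,0, 0,0.002,0,0,0,0,0]' | egrep 'pos|force'
python3 -m jog '[0,0.001,0,0,0,0,0, 0,0.001,0,0,0,0,0]' | egrep 'pos|force'
python3 -m jog '[0,0.001,0,0,0,0,0, 0,0.001,0,0,0,0,0]' | egrep 'pos|force'
```

```text
tool_pos: [0.5651, 0.0696, 0.136]
force: [0.7, 0.2, 1.8]
tool_pos: [0.565, 0.0696, 0.1355]
force: [0.6, -0.7, 1.1]
tool_pos: [0.565, 0.0696, 0.135]
force: [-0.2, 0.1, 1.8]
```

```bash
for i in 1 2; do python3 -m jog '[0,0.0008,0,0,0,0,0, 0,0.0008,0,0,0,0,0]' | egrep 'pos|force'; done
```

```text
tool_pos: [0.5649, 0.0696, 0.1346]
force: [0.1, -1.4, 1.8]
tool_pos: [0.5652, 0.0697, 0.1344]
force: [1.3, -0.0, 4.8]
```

```bash
python3 -m jog '[0,0.0006,0,0,0,0,0, 0,0.0006,0,0,0,0,0]' | egrep 'pos|force'; python3 -m jog '[0,0.0004,0,0,0,0,0, 0,0.0004,0,0,0,0,0]' | egrep 'pos|force'
```

```text
tool_pos: [0.5654, 0.0697, 0.1344]
force: [0.0, -0.1, 6.3]
tool_pos: [0.5655, 0.0697, 0.1344]
force: [0.5, -1.6, 7.8]
```

```bash
python3 -m jog '[0,0.0007,0,0,0,0,0, 0,0.0012,0,0,0,0,0]' | egrep 'pos|force'; python3 -m jog '[0,0.0,0,0,0,0,0, 0,0.0,0,0,0,0,0, 0,0,0,0,0,0,0, 0,0,0,0,0,0,0]' | egrep 'pos|force'; python3 -c "
from h import *
im,K,P=grab('side','s9')
cv2.imwrite('pics/s9.png',cv2.resize(im[130:300,220:400],None,fx=4,fy=3.5,interpolation=cv2.INTER_CUBIC))"
```

```text
tool_pos: [0.5658, 0.0699, 0.1343]
force: [0.0, -0.6, 13.1]
tool_pos: [0.5657, 0.0699, 0.1343]
force: [0.7, -0.9, 11.6]
```

View pics/s9.png

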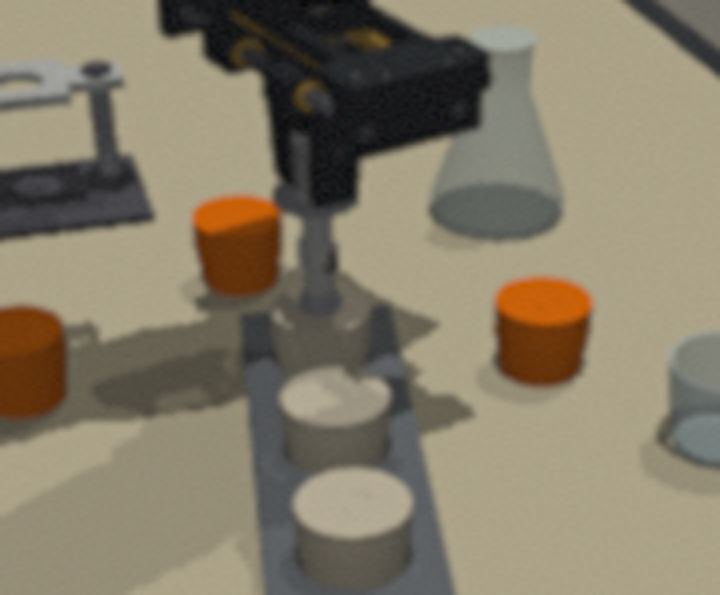

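```bash
python3 -m jog '[0,-0.005,0,0,0,0,0, 0,-0.05,0,0,0,0,0, 0.05,-0.07,-0.024,0,0,0,0, 0.12,-0.07,-0.056,0,0,0,0, 0.152,-0.055,-0.071,0,0,0,0]' | egrep 'pos|force';  python3 -m jog '[0,0.0,0,0,0,0,0, 0,0.0,0,0,0,0,0, 0,0,0,0,0,0,0, 0,0,0,0,0,0,0]' | egrep 'pos|force'; python3 -c "
from h import *
im,K,P=grab('wrist','w9')
print(sense()['tool_pos'],sense()['tool_rot'].round(4)); go([.5485,-.0122,.1435]);go([.5485,-.0122,.1370])"
```

```text
tool_pos: [0.547, -0.0172, 0.1614]
force: [-0.4, -2.4, -0.8]
tool_pos: [0.5481, -0.0106, 0.1604]
force: [0.5, 1.1, -1.1]
[ 0.54812216 -0.01065475  0.16047199] [[ 2.352e-01 -1.000e-04  9.720e-01]
 [-9.720e-01  1.100e-03  2.352e-01]
 [-1.100e-03 -1.000e+00  2.000e-04]]
shift units [0.0032 0.0339 0.    ]
shift units [ 0.0032  0.0469 -0.    ]
```

View pics/w9.png

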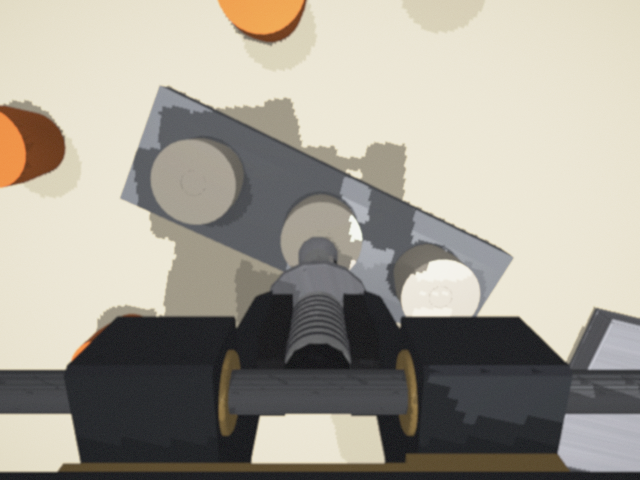

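```bash
python3 -m jog '[0.003,0.02,0,0,0,0,0, 0.003,0.03,0,0,0,0,0, 0.003,0.034,0,0,0,0,0, 0.003,0.034,0,0,0,0,0]' | egrep 'pos|force'
for i in 1 2 3; do python3 -m jog '[0,0.004,0,0,0,0,0, 0,0.004,0,0,0,0,0]' | egrep 'pos|force'; done
```

```text
tool_pos: [0.5477, -0.0137, 0.1426]
force: [-0.2, 0.4, -1.1]
tool_pos: [0.5483, -0.0139, 0.1413]
force: [0.3, 1.0, -0.5]
tool_pos: [0.5484, -0.0139, 0.1395]
force: [-0.5, 0.7, -0.7]
tool_pos: [0.5484, -0.0139, 0.1375]
force: [-0.6, 1.1, 2.3]
```

```bash
python3 -m jog '[-0.002,0.002,0,0,0,0,0, -0.002,0.002,0,0,0,0,0]' | egrep 'pos|force'
for i in 1 2 ; do python3 -m jog '[0,0.001,0,0,0,0,0, 0,0.001,0,0,0,0,0]' | egrep 'pos|force'; done
```

```text
tool_pos: [0.5483, -0.0134, 0.1367]
force: [-0.6, -0.8, 2.0]
tool_pos: [0.5483, -0.0134, 0.1362]
force: [0.6, -1.0, 2.1]
tool_pos: [0.5483, -0.0134, 0.1356]
force: [0.2, -2.1, 2.3]
```

```bash
for i in 1 2 3; do python3 -m jog '[0,0.0009,0,0,0,0,0, 0,0.0009,0,0,0,0,0]' | egrep 'pos|force'; done
```

```text
tool_pos: [0.5483, -0.0133, 0.1352]
force: [0.4, -1.3, 2.9]
tool_pos: [0.5482, -0.0132, 0.1346]
force: [0.4, -1.6, 2.5]
tool_pos: [0.5484, -0.0132, 0.1344]
force: [0.6, -1.5, 3.8]
```

```bash
python3 -m jog '[0,0.001,0,0,0,0,0, 0,0.001,0,0,0,0,0]' | egrep 'pos|force'; python3 -m jog '[0,0.0008,0,0,0,0,0, 0,0.0014,0,0,0,0,0]' | egrep 'pos|force'; python3 -m jog '[0,0.0,0,0,0,0,0, 0,0.0,0,0,0,0,0, 0,0,0,0,0,0,0]' | egrep 'pos|force'
```

```text
tool_pos: [0.5486, -0.0131, 0.1344]
force: [-0.6, -2.6, 7.4]
tool_pos: [0.549, -0.013, 0.1343]
force: [-1.4, -1.7, 14.8]
tool_pos: [0.5489, -0.013, 0.1343]
force: [-0.2, -2.7, 12.4]
```

```bash
python3 -m jog '[0,-0.005,0,0,0,0,0, 0,-0.05,0,0,0,0,0, 0.05,-0.07,-0.024,0,0,0,0, 0.12,-0.07,-0.056,0,0,0,0, 0.154,-0.055,-0.072,0,0,0,0]' | egrep 'pos|force';  python3 -m jog '[0,0.0,0,0,0,0,0, 0,0.0,0,0,0,0,0, 0,0,0,0,0,0,0, 0,0,0,0,0,0,0]' | egrep 'pos|force'; python3 -c "
from h import *
im,K,P=grab('wrist','w10')
print(sense()['tool_pos'],sense()['tool_rot'].round(4)); go([.531,-.0950,.1435])"
```

```text
tool_pos: [0.5307, -0.0999, 0.1615]
force: [-1.0, -1.6, -1.1]
tool_pos: [0.5314, -0.094, 0.1604]
force: [0.7, 0.1, -0.8]
[ 0.53141295 -0.09420766  0.16047344] [[ 2.354e-01  3.000e-04  9.719e-01]
 [-9.719e-01  1.400e-03  2.354e-01]
 [-1.300e-03 -1.000e+00  6.000e-04]]
shift units [ 0.0014  0.0339 -0.0012]
```

View pics/w10.png

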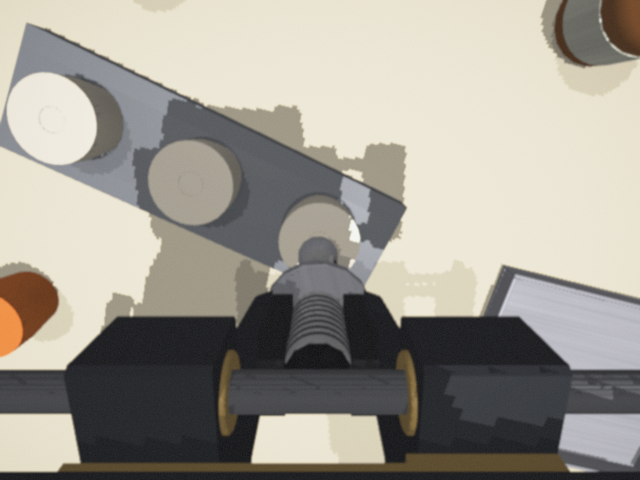

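```bash
python3 -m jog '[0,0.02,0,0,0,0,0, 0,0.03,-0.001,0,0,0,0, 0,0.034,-0.001,0,0,0,0, 0,0.034,-0.001,0,0,0,0]' | egrep 'pos|force'
for i in 1 2 3; do python3 -m jog '[0,0.004,0,0,0,0,0, 0,0.004,0,0,0,0,0]' | egrep 'pos|force'; done
```

```text
tool_pos: [0.5299, -0.0959, 0.1426]
force: [0.5, 1.0, -2.1]
tool_pos: [0.5305, -0.0963, 0.1413]
force: [0.7, 1.1, -1.0]
tool_pos: [0.5306, -0.0963, 0.1396]
force: [-0.9, 0.4, 1.9]
tool_pos: [0.5307, -0.0963, 0.1376]
force: [-1.2, 0.5, 3.9]
```

```bash
python3 -m jog '[-0.001,0.003,0,0,0,0,0, -0.001,0.003,0,0,0,0,0]' | egrep 'pos|force'
for i in 1 2 ; do python3 -m jog '[0,0.001,0,0,0,0,0, 0,0.001,0,0,0,0,0]' | egrep 'pos|force'; done
python3 -m jog '[0,0.0008,0,0,0,0,0, 0,0.0008,0,0,0,0,0]' | egrep 'pos|force'
```

```text
tool_pos: [0.5307, -0.0961, 0.1362]
force: [-0.3, 0.2, 4.4]
tool_pos: [0.5307, -0.0961, 0.1357]
force: [-0.5, 0.6, 4.7]
tool_pos: [0.5307, -0.0961, 0.1352]
force: [-0.9, -0.1, 5.1]
tool_pos: [0.5307, -0.0961, 0.1348]
force: [0.5, -1.0, 5.3]
```

```bash
for i in 1 2 3; do python3 -m jog '[0,0.0008,0,0,0,0,0, 0,0.0008,0,0,0,0,0]' | egrep 'pos|force'; done
```

```text
tool_pos: [0.5307, -0.0961, 0.1345]
force: [0.5, -0.2, 5.5]
tool_pos: [0.5309, -0.096, 0.1344]
force: [-0.6, 0.4, 7.9]
tool_pos: [0.5311, -0.096, 0.1344]
force: [-1.4, -0.1, 10.6]
```

```bash
python3 -m jog '[0,0.0006,0,0,0,0,0, 0,0.0006,0,0,0,0,0]' | egrep 'pos|force'; for i in 1 2 3; do python3 -m jog '[0,0,0,0,0,0,0, 0,0,0,0,0,0,0, 0,0,0,0,0,0,0]' | egrep 'pos|force|rot'; done; python3 -c "
from h import *
im,K,P=grab('side')
cv2.imwrite('pics/s10.png',cv2.resize(im[130:300,220:400],None,fx=4,fy=3.5,interpolation=cv2.INTER_CUBIC));print(sense()['force'],sense()['clock'])"
```

```text
tool_pos: [0.5313, -0.096, 0.1343]
force: [-1.8, 0.7, 12.6]
tool_pos: [0.5312, -0.096, 0.1343]
tool_rot: [[0.233, 0.002, 0.973], [-0.973, -0.0, 0.233], [0.001, -1.0, 0.002]]
force: [-1.9, 0.8, 13.4]
tool_pos: [0.5312, -0.096, 0.1343]
tool_rot: [[0.232, 0.002, 0.973], [-0.973, -0.0, 0.232], [0.001, -1.0, 0.002]]
force: [-1.5, 0.0, 13.1]
tool_pos: [0.5312, -0.096, 0.1343]
tool_rot: [[0.233, 0.002, 0.973], [-0.973, -0.0, 0.233], [0.001, -1.0, 0.002]]
force: [-2.2, 0.2, 12.5]
[-1.66643406  0.15438205 13.58654285] 17.7833
```

View pics/s10.png

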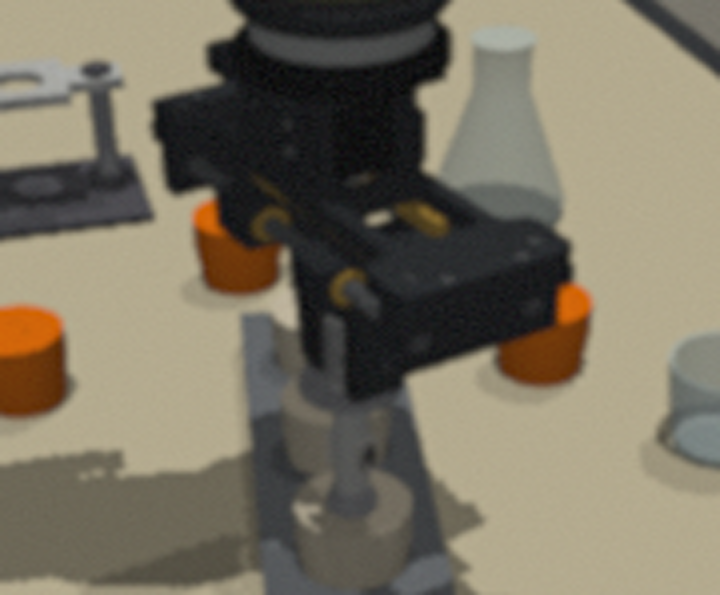

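```bash
python3 -m jog '[0,-0.005,0,0,0,0,0, 0,-0.06,0,0,0,0,0, 0,-0.12,0,0,0,0,0, -0.04,-0.18,0,0,0,0,0, -0.1,-0.192,0.007,0,0,0,0]' | egrep 'pos|force'
python3 -m jog '[-0.08,0,0.006,0,0,0,0, -0.16,0,0.011,0,0,0,0, -0.24,0,0.017,0,0,0,0, -0.32,0,0.023,0,0,0,0, -0.4,0,0.029,0,0,0,0]' | egrep 'pos|force'
python3 -m jog '[-0.08,0,0.006,0,0,0,0, -0.16,0,0.011,0,0,0,0, -0.24,0,0.017,0,0,0,0, -0.32,0,0.023,0,0,0,0, -0.36,0,0.026,0,0,0,0]' | egrep 'pos|force'
python3 -m jog '[0,0,0,0,0,0,0, 0,0,0,0,0,0,0, 0,0,0,0,0,0,0]' | egrep 'pos|force|rot'
python3 -c "
from h import *
im,K,P=grab('wrist','w11')
go([.4605,.3321,.2275])"
```

```text
tool_pos: [0.5241, -0.0498, 0.2325]
force: [0.6, 0.8, -1.7]
tool_pos: [0.4887, 0.1529, 0.2286]
force: [0.5, 0.4, -1.5]
tool_pos: [0.4579, 0.3358, 0.2286]
force: [0.3, 1.2, -0.1]
tool_pos: [0.4606, 0.3278, 0.2284]
tool_rot: [[0.232, -0.001, 0.973], [-0.973, -0.003, 0.232], [0.002, -1.0, -0.001]]
force: [0.1, -0.0, -0.9]
shift units [-0.0096  0.002   0.0013]
```

View pics/w11.png

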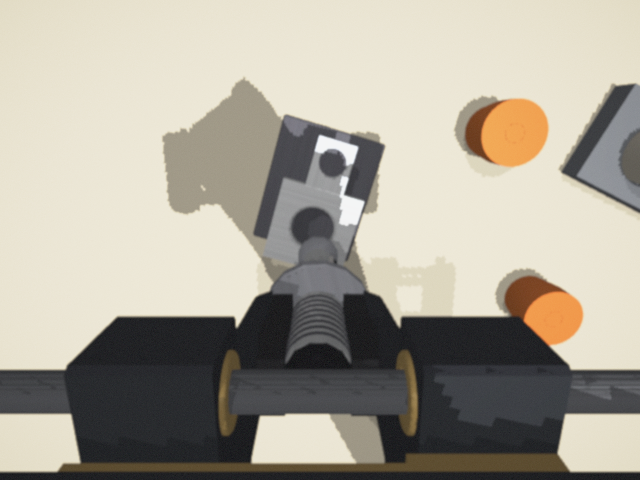

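```bash
python3 -m jog '[-0.009,0.02,0.001,0,0,0,0, -0.009,0.04,0.001,0,0,0,0, -0.009,0.048,0.001,0,0,0,0, -0.009,0.048,0.001,0,0,0,0, -0.009,0.048,0.001,0,0,0,0]' | egrep 'pos|force'
python3 -m jog '[0,0,0,0,0,0,0, 0,0,0,0,0,0,0, 0,0,0,0,0,0,0]' | egrep 'pos|force|rot'
python3 -c "
from h import *
im,K,P=grab('wrist','w12')
go([.4605,.3321,.2045])"
```

```text
tool_pos: [0.4598, 0.3334, 0.2044]
force: [-0.2, 0.4, -0.9]
tool_pos: [0.4601, 0.3341, 0.2054]
tool_rot: [[0.233, 0.001, 0.973], [-0.973, 0.0, 0.233], [-0.0, -1.0, 0.001]]
force: [0.1, 0.2, -0.9]
shift units [ 0.0041  0.0018 -0.0002]
```

View pics/w12.png

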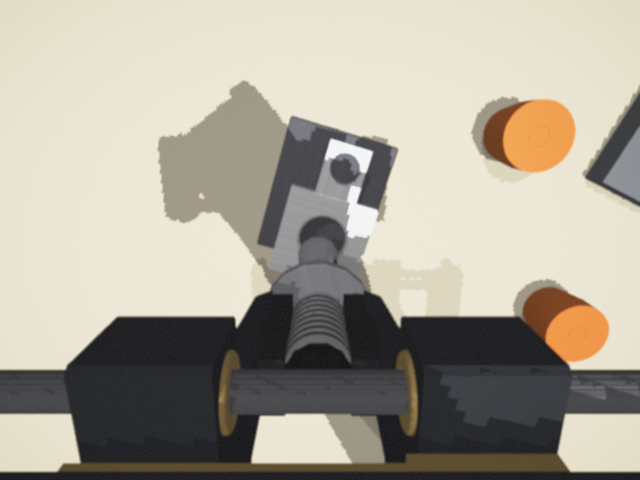

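```bash
python3 -m jog '[0.004,0,0,0,0,0,0, 0.004,0.02,0,0,0,0,0, 0.004,0.036,0,0,0,0,0, 0.004,0.036,0,0,0,0,0, 0.004,0.036,0,0,0,0,0]' | egrep 'pos|force'
python3 -m jog '[0,0,0,0,0,0,0, 0,0,0,0,0,0,0]' | egrep 'pos|force|rot'
python3 -c "
from h import *
im,K,P=grab('wrist','w13')
go([.4605,.3321,.1014])"
```

```text
tool_pos: [0.4599, 0.3316, 0.1861]
force: [0.4, 0.2, -0.6]
tool_pos: [0.4605, 0.3323, 0.1872]
tool_rot: [[0.233, 0.0, 0.973], [-0.973, 0.0, 0.233], [-0.0, -1.0, 0.0]]
force: [-0.6, -1.3, -0.3]
shift units [ 0.0003  0.1717 -0.0003]
```

View pics/w13.png

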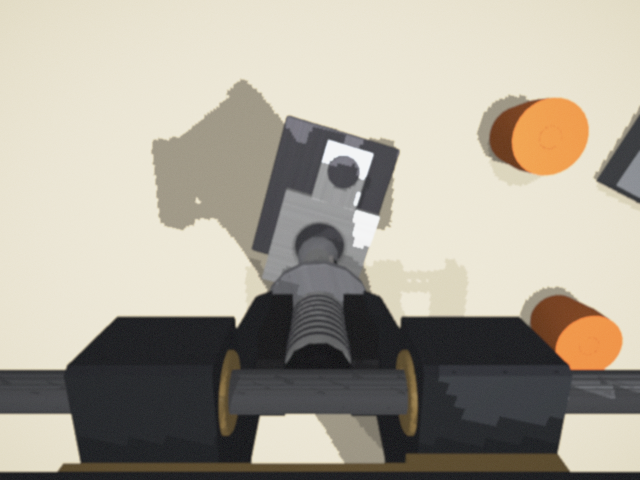

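```bash
python3 -m jog '[0,0.02,0,0,0,0,0, 0,0.04,0,0,0,0,0, 0,0.06,0,0,0,0,0, 0,0.06,0,0,0,0,0, 0,0.06,0,0,0,0,0]' | egrep 'pos|force'
python3 -m jog '[0,0,0,0,0,0,0, 0,0.02,0,0,0,0,0, 0,0.04,0,0,0,0,0, 0,0.05,0,0,0,0,0, 0,0.05,0,0,0,0,0]' | egrep 'pos|force'
python3 -c "
from h import *
go([.4605,.3321,.1014])"
```

```text
tool_pos: [0.4598, 0.3315, 0.1559]
force: [0.0, -0.4, -1.2]
tool_pos: [0.4595, 0.3313, 0.1304]
force: [0.2, -0.3, -1.4]
shift units [-0.0012  0.058   0.0024]
```

```bash
python3 -m jog '[0,0.02,0.001,0,0,0,0, 0,0.04,0.001,0,0,0,0, 0,0.049,0.001,0,0,0,0, 0,0.049,0.001,0,0,0,0, 0,0.049,0.001,0,0,0,0]' | egrep 'pos|force'
python3 -m jog '[0,0,0,0,0,0,0, 0,0.0,0,0,0,0,0]' | egrep 'pos|force'
python3 -c "
from h import *
go([.4605,.3321,.1014])"
```

```text
tool_pos: [0.4607, 0.332, 0.1071]
force: [-0.1, -0.2, -1.6]
tool_pos: [0.4612, 0.3324, 0.1079]
force: [-0.9, -0.3, -0.6]
shift units [ 0.0002  0.0131 -0.0014]
```

```bash
python3 -m jog '[0,0.006,-0.001,0,0,0,0, 0,0.01,-0.001,0,0,0,0, 0,0.01,-0.001,0,0,0,0]' | egrep 'pos|force'
python3 -m jog '[0,0.002,0,0,0,0,0, 0,0.002,0,0,0,0,0, 0,0.002,0,0,0,0,0]' | egrep 'pos|force'
python3 -m jog '[0,0.002,0,0,0,0,0, 0,0.002,0,0,0,0,0, 0,0.002,0,0,0,0,0]' | egrep 'pos|force'
```

```text
tool_pos: [0.4602, 0.3319, 0.1023]
force: [0.1, -0.9, -1.4]
tool_pos: [0.4604, 0.332, 0.1016]
force: [0.7, 0.1, -0.9]
tool_pos: [0.4605, 0.3321, 0.1014]
force: [-1.4, -0.7, 5.6]
```

```bash
python3 -m jog '[0,-0.001,0,0,0,0,0, 0,-0.001,0,0,0,0,0.8, 0,-0.001,0,0,0,0,0.8, 0,-0.001,0,0,0,0,0.8, 0,-0.001,0,0,0,0,0.8]' | egrep 'pos|force|open'
python3 -m jog '[0,0,0,0,0,0,0.8, 0,0,0,0,0,0,0.8, 0,0,0,0,0,0,0.8]' | egrep 'pos|force|open'
python3 -m jog '[0,-0.03,0,0,0,0,0.8, 0,-0.08,0,0,0,0,0.8, 0,-0.14,0,0,0,0,0.8, 0,-0.21,0,0,0,0,0.8, 0,-0.25,0,0,0,0,0.8]' | egrep 'pos|force|open'
python3 -c "
from h import *
im,K,P=grab('side')
cv2.imwrite('pics/s14.png',cv2.resize(im[90:230,150:300],None,fx=5,fy=4,interpolation=cv2.INTER_CUBIC)); grab('wrist','w14')
Rt=np.array([[.978,0,.2075],[-.2075,0,.978],[0,-1,0]])
go([.531,-.0944,.2],Rt)"
```

```text
tool_pos: [0.4605, 0.3321, 0.101]
force: [0.6, -1.5, -0.1]
opening: 0.0433
tool_pos: [0.4605, 0.332, 0.1011]
force: [-0.7, 0.3, 0.1]
opening: 0.063
tool_pos: [0.4613, 0.3328, 0.2293]
force: [0.3, 0.2, 0.4]
opening: 0.0703
shift units [ 0.8649  0.0562 -0.0657]
turn units [-5.300e-03 -7.176e-01  6.000e-04]
```

View pics/w14.png

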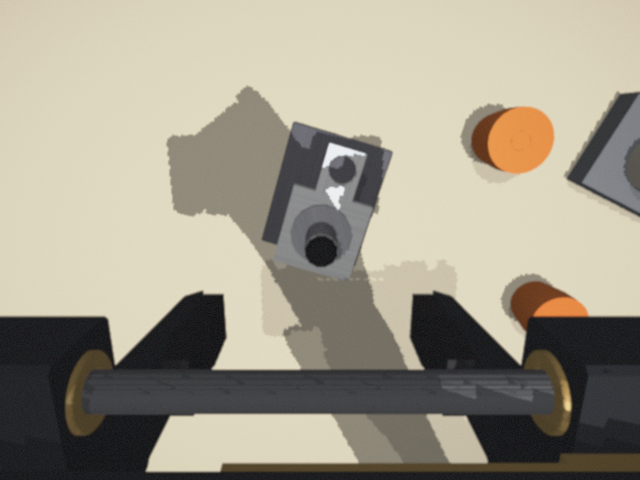

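View pics/s14.png

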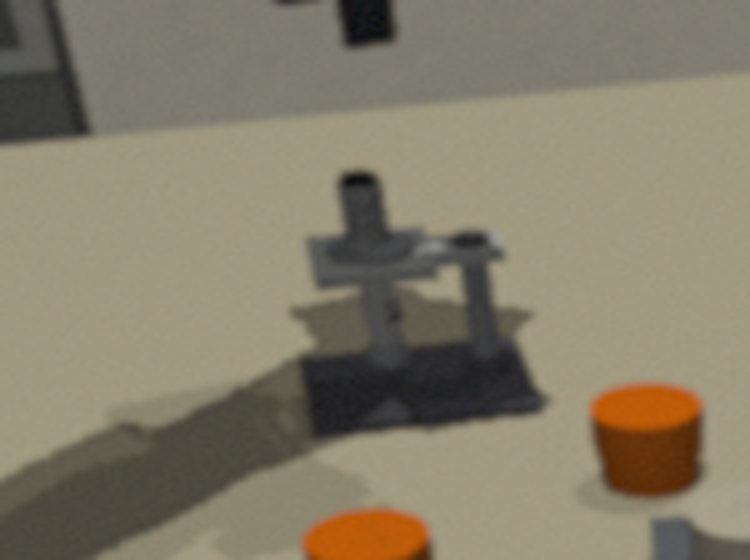

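```bash
python3 -m jog '[0.08,0,-0.006,0,-0.07,0,1, 0.16,0,-0.012,0,-0.14,0,1, 0.24,0,-0.018,0,-0.21,0,1, 0.32,0,-0.024,0,-0.28,0,1, 0.4,0,-0.03,0,-0.35,0,1]' | egrep 'pos|force|open'
python3 -c "
from h import *
Rt=np.array([[.978,0,.2075],[-.2075,0,.978],[0,-1,0]])
go([.531,-.0944,.2],Rt)"
```

```text
tool_pos: [0.4916, 0.1321, 0.225]
force: [0.4, 0.1, -0.5]
opening: 0.088
shift units [ 0.3745  0.0502 -0.2665]
turn units [ 0.001  -0.3634 -0.0008]
```

```bash
python3 -m jog '[0.065,0,-0.046,0,-0.072,0,1, 0.13,0,-0.093,0,-0.144,0,1, 0.19,0,-0.136,0,-0.216,0,1, 0.25,0,-0.178,0,-0.288,0,1, 0.31,0,-0.22,0,-0.362,0,1]' | egrep 'pos|force|open'
python3 -m jog '[0,0,0,0,0,0,1, 0,0,0,0,0,0,1]' | egrep 'pos|force|open'
python3 -c "
from h import *
Rt=np.array([[.978,0,.2075],[-.2075,0,.978],[0,-1,0]])
go([.531,-.0944,.2],Rt); grab('wrist','w15')"
```

```text
tool_pos: [0.5233, -0.0554, 0.225]
force: [1.4, 1.1, 0.1]
opening: 0.088
tool_pos: [0.5232, -0.0567, 0.2246]
force: [-0.3, 1.0, 0.6]
opening: 0.0883
shift units [ 0.032   0.0491 -0.07  ]
turn units [ 0.0005 -0.0099 -0.0016]
```

View pics/w15.png

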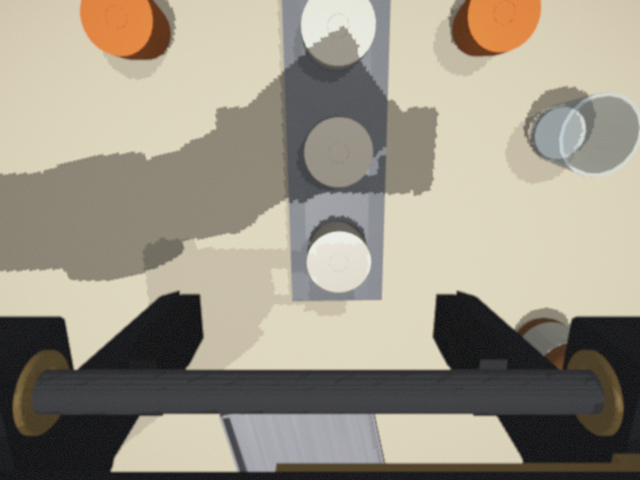

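```bash
python3 -m jog '[0.02,0,-0.05,0,-0.01,0,1, 0.032,0.03,-0.07,0,-0.01,0,1, 0.032,0.1,-0.07,0,-0.01,0,1, 0.032,0.17,-0.07,0,-0.01,0,1, 0.032,0.24,-0.07,0,-0.01,0,1]' | egrep 'pos|force|open'
python3 -m jog '[0,0,0,0,0,0,1, 0,0,0,0,0,0,1]' | egrep 'pos|force|open|rot'
python3 -c "
from h import *
Rt=np.array([[.978,0,.2075],[-.2075,0,.978],[0,-1,0]])
go([.531,-.0944,.031],Rt); im,K,P=grab('wrist','w16');print(proj([.531,-.0944,.058],K,P))"
```

```text
tool_pos: [0.5322, -0.0887, 0.105]
force: [0.4, -0.2, -0.0]
opening: 0.0881
tool_pos: [0.5309, -0.0887, 0.1052]
tool_rot: [[0.98, -0.004, 0.197], [-0.197, 0.001, 0.98], [-0.004, -1.0, 0.0]]
force: [0.5, -0.9, 1.8]
opening: 0.0886
shift units [ 0.0031  0.1483 -0.0111]
turn units [-0.0001  0.0067 -0.0026]
(np.float64(321.5807801598626), np.float64(285.41403978558884))
```

View pics/w16.png

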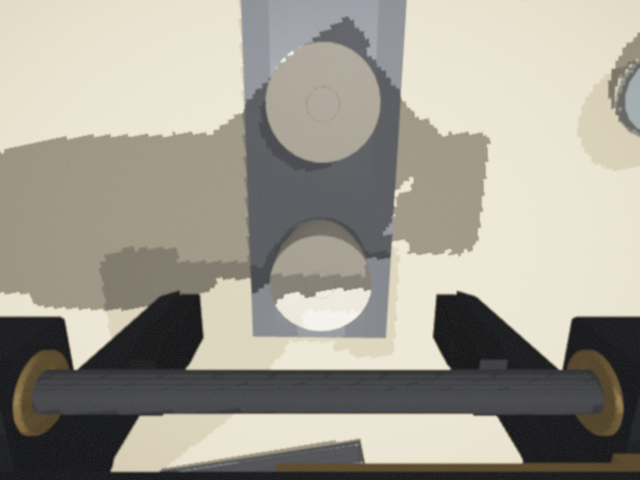

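```bash
python3 -m jog '[0.002,0,-0.011,0,0.006,0,1, 0.002,0.04,-0.011,0,0.006,0,1, 0.002,0.08,-0.011,0,0.006,0,1, 0.002,0.12,-0.011,0,0.006,0,1, 0.002,0.135,-0.011,0,0.006,0,1]' | egrep 'pos|force|open'
python3 -m jog '[0,0,0,0,0,0,1, 0,0,0,0,0,0,1]' | egrep 'pos|force|open|rot'
python3 -c "
from h import *
Rt=np.array([[.978,0,.2075],[-.2075,0,.978],[0,-1,0]])
go([.531,-.0944,.031],Rt); im,K,P=grab('wrist','w17')"
```

```text
tool_pos: [0.5325, -0.097, 0.0388]
force: [-0.3, -0.4, -0.9]
opening: 0.0879
tool_pos: [0.5329, -0.0966, 0.0399]
tool_rot: [[0.978, 0.002, 0.21], [-0.21, -0.0, 0.978], [0.002, -1.0, 0.0]]
force: [-0.8, -1.0, 1.5]
opening: 0.0879
shift units [-0.0047  0.0178  0.0036]
turn units [-0.0001 -0.0016  0.0013]
```

View pics/w17.png

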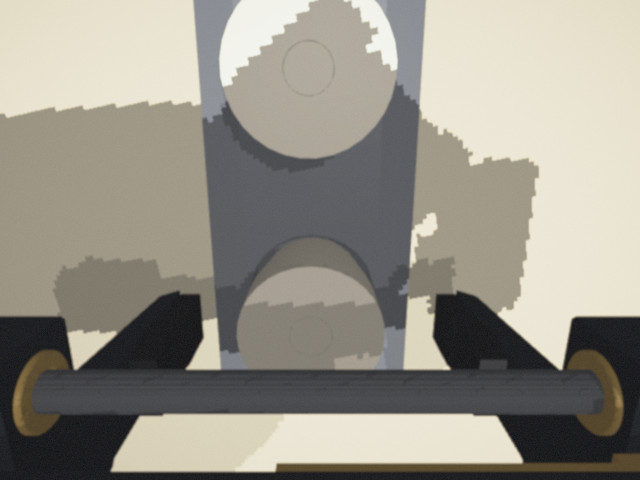

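```bash
python3 -m jog '[-0.0045,0.008,0.003,0,0,0,1, -0.0045,0.0165,0.003,0,0,0,1, -0.0045,0.0165,0.003,0,0,0,1, -0.0045,0.0165,0.003,0,0,0,1]' | egrep 'pos|force|open'
python3 -m jog '[0,0,0,0,0,0,0.4, 0,0,0,0,0,0,0.4, 0,0,0,0,0,0,0.4, 0,0,0,0,0,0,0.4, 0,0,0,0,0,0,0.4]' 15 | egrep 'pos|force|open'
python3 -m jog '[0,0,0,0,0,0,0.4, 0,0,0,0,0,0,0.4, 0,0,0,0,0,0,0.4]' | egrep 'pos|force|open'
```

```text
tool_pos: [0.53, -0.0946, 0.0304]
force: [-0.6, 0.2, 0.0]
opening: 0.088
tool_pos: [0.5301, -0.0947, 0.0304]
force: [-0.5, -0.4, -0.3]
opening: 0.0569
tool_pos: [0.5302, -0.0947, 0.0304]
force: [0.3, -0.1, 0.0]
opening: 0.0498
```

```bash
python3 -m jog '[0,-0.02,0,0,0,0,0.4, 0,-0.06,0,0,0,0,0.4, 0,-0.12,0,0,0,0,0.4, 0,-0.18,0,0,0,0,0.4, 0,-0.2,0,0,0,0,0.4]' 20 | egrep 'pos|force|open'
python3 -c "
from h import *
im,K,P=grab('wrist','w18'); im,K,P=grab('top','t18')
c=[(436,282),(523,282),(522,349),(437,349)]
print([plane(u,v,.02,K,P).round(3)[:2] for u,v in c]); go([.452,-.323,.13])
cv2.imwrite('pics/t18c.png',cv2.resize(im[260:370,400:560],None,fx=4,fy=4))"
```

```text
tool_pos: [0.5318, -0.0945, 0.1344]
force: [0.5, -0.3, -1.5]
opening: 0.0492
[array([ 0.515, -0.244]), array([ 0.519, -0.416]), array([ 0.389, -0.404]), array([ 0.386, -0.241])]
shift units [-0.0593  0.0045 -0.4795]
```

View pics/w18.png

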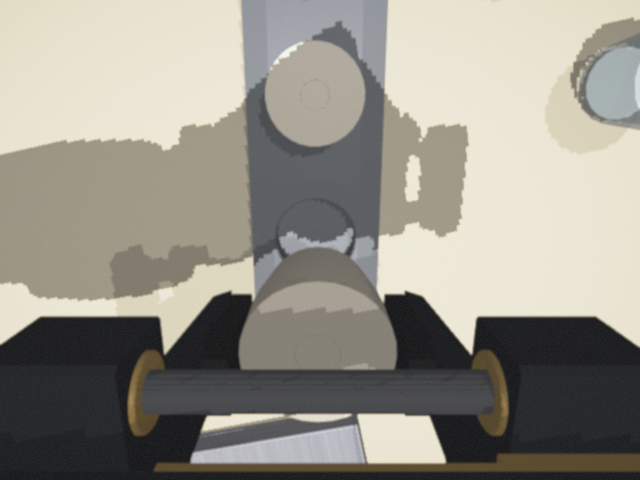

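View pics/t18.png

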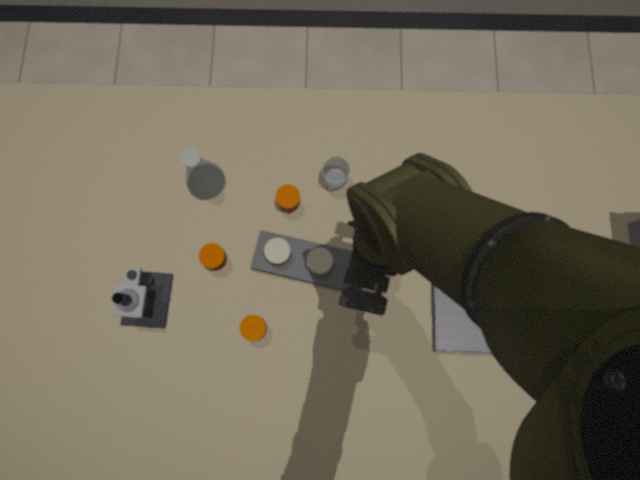

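```bash
python3 -m jog '[-0.009,0,-0.07,0,0,0,0.4, -0.018,0,-0.145,0,0,0,0.4, -0.027,0,-0.22,0,0,0,0.4, -0.037,0,-0.295,0,0,0,0.4, -0.046,0,-0.365,0,0,0,0.4]' | egrep 'pos|force|open'
python3 -m jog '[-0.006,0,-0.06,0,0,0,0.4, -0.013,0,-0.115,0,0,0,0.4, -0.013,0,-0.115,0,0,0,0.4, -0.013,0.02,-0.115,0,0,0,0.4]' | egrep 'pos|force|open'
python3 -m jog '[0,0,0,0,0,0,0.4, 0,0,0,0,0,0,0.4, 0,0,0,0,0,0,0.4]' | egrep 'pos|force|open|rot'
python3 -c "
from h import *
im,K,P=grab('wrist','w19'); go([.453,-.325,.0254]); grab('side','s19')"
```

```text
tool_pos: [0.4671, -0.2701, 0.1287]
force: [-0.4, 0.8, 0.6]
opening: 0.0494
tool_pos: [0.4499, -0.3252, 0.1197]
force: [0.8, 0.6, 0.2]
opening: 0.0496
tool_pos: [0.4514, -0.3211, 0.1198]
tool_rot: [[0.978, -0.001, 0.207], [-0.207, 0.001, 0.978], [-0.001, -1.0, 0.001]]
force: [0.2, 0.2, -0.9]
opening: 0.0495
shift units [ 0.0043  0.1895 -0.0064]
```

View pics/w19.png

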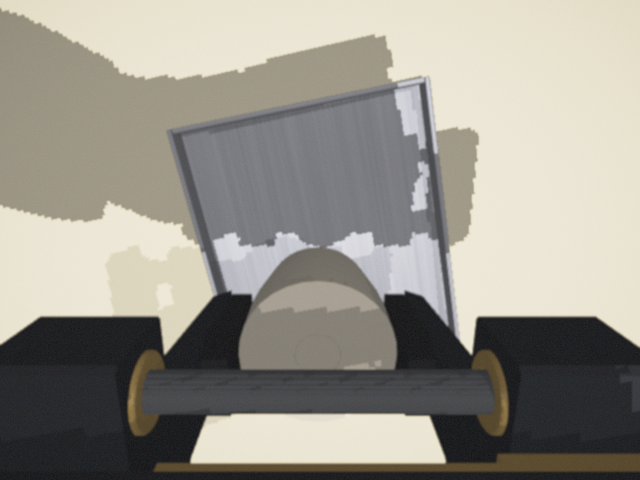

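View pics/s19.png

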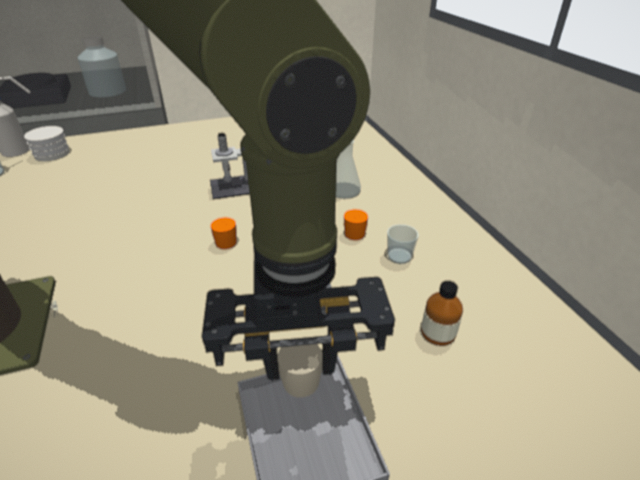

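```bash
python3 -m jog '[0.004,0.04,-0.006,0,0,0,0.4, 0.004,0.09,-0.006,0,0,0,0.4, 0.004,0.14,-0.006,0,0,0,0.4, 0.004,0.178,-0.006,0,0,0,0.4, 0.004,0.178,-0.006,0,0,0,0.4]' | egrep 'pos|force|open'
python3 -m jog '[0,0,0,0,0,0,0.4, 0,0,0,0,0,0,0.4]' | egrep 'pos|force|open|rot'
```

```text
tool_pos: [0.4507, -0.3249, 0.0285]
force: [1.2, -0.1, -1.5]
opening: 0.0493
tool_pos: [0.4532, -0.3263, 0.0324]
tool_rot: [[0.978, 0.002, 0.209], [-0.209, -0.001, 0.978], [0.002, -1.0, -0.0]]
force: [0.4, 0.2, 0.2]
opening: 0.0493
```

```bash
python3 -m jog '[0,0.008,0,0,0,0,0.4, 0,0.014,0,0,0,0,0.4, 0,0.014,0,0,0,0,0.4]' | egrep 'pos|force'
for i in 1 2; do python3 -m jog '[0,0.002,0,0,0,0,0.4, 0,0.002,0,0,0,0,0.4]' | egrep 'pos|force'; done
```

```text
tool_pos: [0.4523, -0.3267, 0.0247]
force: [-0.3, -0.7, -0.7]
tool_pos: [0.4523, -0.3266, 0.0235]
force: [0.3, -0.2, -1.2]
tool_pos: [0.4523, -0.3268, 0.0233]
force: [-2.0, -0.4, 7.1]
```

Seated at z 0.0233 as expected. Easing off, then releasing.

```bash
python3 -m jog '[0,-0.001,0,0,0,0,0.4, 0,-0.001,0,0,0,0,0.8, 0,-0.001,0,0,0,0,0.8, 0,-0.001,0,0,0,0,0.8, 0,-0.001,0,0,0,0,0.8]' | egrep 'pos|force|open'
python3 -m jog '[0,0,0,0,0,0,0.8, 0,0,0,0,0,0,0.8]' | egrep 'pos|force|open'
python3 -m jog '[0,-0.03,0,0,0,0,0.8, 0,-0.1,0,0,0,0,0.8, 0,-0.17,0,0,0,0,0.8, 0,-0.24,0,0,0,0,0.8, 0,-0.3,0,0,0,0,0.8]' | egrep 'pos|force|open'
python3 -m jog '[0,-0.05,0.05,0,0,0,0.8, 0,-0.08,-0.05,0,0,0,0.8, 0,-0.08,-0.1,0,0,0,0.8, 0,-0.08,-0.15,0,0,0,0.8, 0,-0.08,-0.2,0,0,0,0.8]' | egrep 'pos|force|open'
python3 -c "
from h import *
print(sense()['clock']);grab('wrist','w20'); grab('side','s20'); grab('top','t20')"
```

```text
tool_pos: [0.4523, -0.3264, 0.0228]
force: [-0.6, 0.6, -0.1]
opening: 0.0701
tool_pos: [0.4522, -0.3264, 0.0228]
force: [-0.4, -0.4, -0.0]
opening: 0.0708
tool_pos: [0.4523, -0.3264, 0.175]
force: [1.0, 0.1, 0.1]
opening: 0.0706
tool_pos: [0.4304, -0.4262, 0.2134]
force: [-0.1, 0.1, -0.2]
opening: 0.0703
31.55
```

View pics/w20.png

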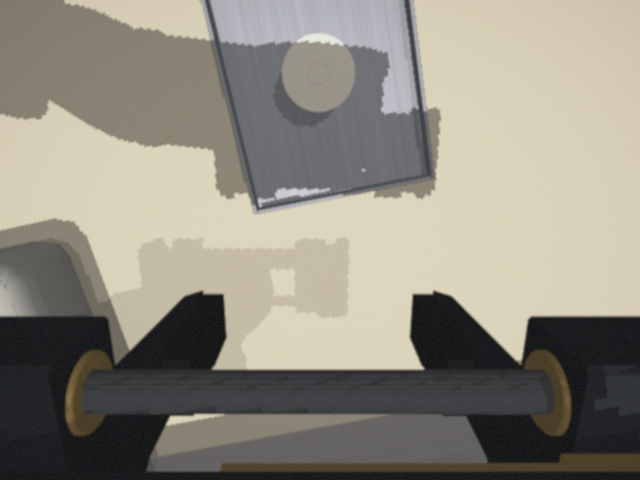

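View pics/s20.png

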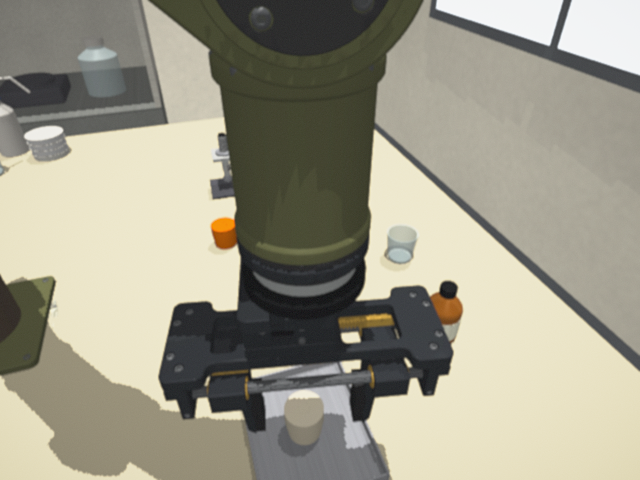

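View pics/t20.png

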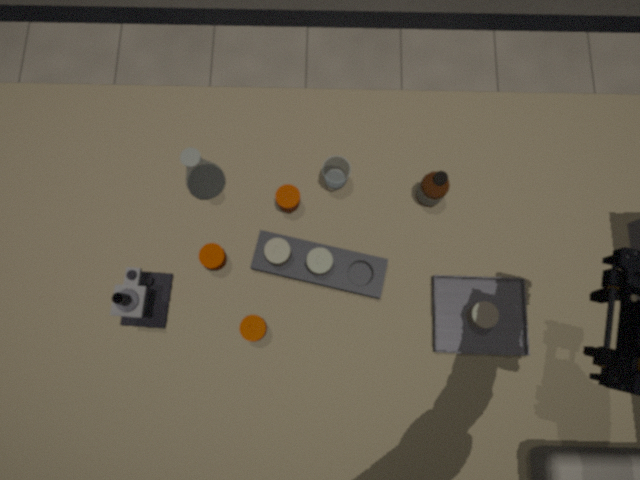

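```bash
python3 - <<'E'
from h import *
a=cv2.imread("pics/top0.png");im,K,P=grab("top")
for n,im_ in(("before",a),("now",im)):
    m=np.zeros(im_.shape[:2],bool); m[225:300,245:395]=im_[225:300,245:395].min(2)>98
    for c,A,b in blobs(m,200):
        if A<2000: print(n,c,A,plane(*c,.058,K,P).round(4))
    m=np.zeros(im_.shape[:2],bool); m[285:305,108:140]=im_[285:305,108:140].max(2)<40
    print(n,"tester cap",[(c,A) for c,A,b in blobs(m,20)])
print(plane(485,315,.051,K,P).round(3),"stopper in tray; tray centre ~(.453,-.325)"); s=sense();print(s["force"].round(2),s["dq"].round(3),s["clock"])
E
```

```text
before [276.8 249.8] 494 [0.5662 0.0706 0.058 ]
before [319.3 259.6] 516 [ 0.5487 -0.0116  0.058 ]
before [362.4 269.6] 531 [ 0.531  -0.0942  0.058 ]
before tester cap [(array([121.7, 298.6]), 146)]
now [276.7 249.8] 510 [0.5662 0.0708 0.058 ]
now [319.3 259.6] 525 [ 0.5487 -0.0116  0.058 ]
now tester cap [(array([121.4, 298.6]), 145)]
[ 0.45  -0.325  0.051] stopper in tray; tray centre ~(.453,-.325)
[0.43 0.72 0.07] [-0.029 -0.01  -0.034  0.021 -0.007 -0.004 -0.003] 31.75
```

```bash
python3 -m jog '[0,0,0,0,0,0,0.8, 0,0,0,0,0,0,0.8, 0,0,0,0,0,0,0.8]' | egrep 'pos|force'; python3 -c "
from workcell import r
print(r.job_done())"
```

```text
tool_pos: [0.4319, -0.4228, 0.2131]
force: [-0.4, 1.0, 0.6]
the job is handed in; nothing more can be done
None
```

I tested all three stoppers, put the hard one in the steel tray, hung the tester back in its stand, and handed the job in at about 32 s of the 72 s. No verdict is reported.

**Readings:** I pressed each stopper with about 13.5–14 N. The highest reading I saw was about 16 N, briefly, on the middle stopper, under the 22 N limit. I could not read the pin directly, so I went by the force just before the collar touched.

| Stopper | Force before collar contact | Result |
|---|---|---|
| +y end of the block | about 3.1 N | sound |
| middle | about 3.7 N | sound |
| -y end of the block | about 6.8 N | hard |

The full press on the hard stopper was held about 0.8 s at 14 N, tester upright and about 1 mm off centre.

**Last checks:**
- **Tester:** its cap is within 0.3 pixel (under 1 mm) of where it started in the top view. The side view taken on release showed it upright with the flange on the plate.
- **Sound stoppers:** both are in their wells, unchanged to within 0.2 mm.
- **Hard stopper:** it stands upright about 3 mm from the tray centre.
- **Glassware and orange look-alikes:** they look unmoved in the top view; I did not measure them.
- **Gripper:** it was clear of everything and still when I handed in.

No check failed or disagreed. The arm settled up to a few millimetres (9 mm once) off its commanded pose, so I corrected from measured poses.

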